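Lock the jar in the ratchet clamp, break its lid loose, and release the clamp

TASK

Open the stuck jar that stands in the bench clamp: squeeze the clamp's scissor handles together, gently enough not to crack the glass, until the ratchet holds the jar firmly with your hand off it; then twist the lid anticlockwise until it has come loose. Last, press the swinging handle's finger ring down to free the ratchet and let that handle swing right back open, leaving the jar standing in its place and the other things where they are.

Things in the scene. Friction and masses are not known exactly. Their poses are not given: they have to be found in the camera images.
- clamp: Flat-lying scissor jar clamp of bright steel on a grey plate 200 x 100 x 12 mm screwed to the table; scissor plane level, 52 mm above the table. Origin: on the table under the pivot; x to the jaws and jar, y left of that, z up; handles with finger rings point to -x, beyond the plate (x -80 to +120 mm), with air under them. Apart from jar and lid nothing on it is higher than 68 mm
- fixed_shank (a point): centre of the fixed leg's shank, 9 mm round bar, at x -135, y -13 mm in the clamp frame, parallel to clamp x from x -105 to -148; its ring is at (-170, -28). This leg is rigid. Its jaw is on the jar's +y side, with a rubber V-pad on an adjusting screw whose setting differs by 13 mm from case to case (not measured)
- shank (a point): centre of the swinging handle's shank (9 mm round bar, on the clamp's +y side), 135 mm behind the pivot, 52 mm above the table: squeeze here against the fixed shank. Outer sides 66 mm apart when open, 13 mm less per 0.1 rad of leg. A squeeze of about 21 N here is right: it leaves the jar locked at 12 to 37 N; over 45 N on the jar (24 N here) cracks the glass, under 10 N it slips
- leg (a joint): swing of the swinging leg, rad; 0 = open, growing as the handles close (a spring opens it, 3 N at the shank). The jaws meet the jar at 0.05 to 0.24, by the screw's setting; past that the leg flexes: 39 N on the jar (20 N at the shank) per 0.1 rad. Ratchet teeth every 0.043 rad (6 mm at the shank) from 0.09 to 0.39, about 3 N more to climb; let go, it falls back to the last tooth
- ratchet (a point): top of the toothed steel bar, 10 mm wide, that joins the two handles 105 mm behind the pivot, 58 mm above the table; the swinging handle's half lies under the fixed one, so that pressing that handle down parts the teeth
- handle: handle of the swinging leg: shank, finger ring and its half of the ratchet bar (bends if loaded over 40 N). Origin on its axis 35 mm behind the pivot
- ring (a point): top centre of the swinging handle's finger ring (35 mm over all, bar 10 mm thick, hole 15 mm), 57 mm above the table, 172 mm from the pivot. Pressed straight down it springs (1 to 1.5 N per mm, hard stop after 9 mm); at 4 to 8 mm the teeth part and the leg wants to swing open (+y). The finger's friction may hold it and teeth may catch again: keep it down while guiding it away from the fixed ring (25 to 40 mm, to its open stop)
- jaw: jaw of the swinging leg with its rubber V-pad, on the -y side of the jar, 37 to 67 mm above the table. Origin at the pivot
- jar: amber glass jar, 62 mm in diameter, 98 mm tall with its lid, about 0.38 kg, standing loose on the base plate (12 mm up) between the open jaws. Origin: centre of its underside
- seat (a point): on top of the base plate between the jaws, 68 mm from the pivot: the jar's place
- lid_top (a point): centre of the top of the jar's steel lid; the lid is 58 mm in diameter and 16 mm tall, its top 110 mm above the table; under it the neck is narrower (53 mm)
- lid (a joint): turn of the lid on the jar, rad; 0 = stuck tight, positive anticlockwise from above, stop at 1.05 (lugs free). It resists with 0.35 N m all the way: the jar itself turns along unless it is clamped
- spare_jar: bystander: a like jar with lid, 62 mm in diameter, 98 mm tall, standing on the table. Origin: centre of its underside
- sauce_bottle: bystander: white bottle, 68 mm in diameter, 210 mm tall. Origin: centre of its underside
- bowl: bystander: white bowl, 120 mm in diameter, 50 mm tall. Origin: centre of its underside
There are look-alikes about, which are no part of the job. Leave any yellow look-alike of the jar alone.

How it is judged:
On the way, in this order (a step that is already met when the one before it is completed fails the run):
1. the ratchet alone holds the jar: the swinging jaw presses it with 10 to 45 N while the fingers are off the swinging handle (contact force between jaw and jar between 10 and 45 N and contact force between each of the arm, the fingers and handle below 0.3 N and value of joint leg above 0.1 rad), for 0.3 s.
2. the lid is turned loose by at least 0.8 rad while the ratchet is still locked (value of joint lid above 0.8 rad and value of joint leg above 0.1 rad), for 0.2 s.
At the end, for the whole second after the job is handed in: The swinging handle is back open (leg under 0.05 rad) and at rest, its jaw off the jar (under 1.5 N), the lid turned loose by more than 0.8 rad, and the jar stands upright and still on the base plate within 20 mm of its place (value of joint leg below 0.05 rad and value of joint lid above 0.8 rad and angle between jar's own z axis and vertical below 0.05 rad and horizontal distance between jar and seat below 0.02 m and height (world z) of jar below 0.016 m and contact force between jaw and jar below 1.5 N and linear speed of jar below 0.01 m/s and velocity of joint leg below 0.05 rad/s); the robot touches nothing.
It fails at once if the glass is squeezed with more than 45 N by the jaw (contact force between jaw and jar above 45 N).
It fails at once if the swinging handle is loaded with more than 40 N by the fingers and bends (contact force between the fingers and handle above 40 N).
It fails at once if the jar is tipped or lifted off the base plate (angle between jar's own z axis and vertical above 0.15 rad or height (world z) of jar above 0.03 m).
It fails at once if a bystander is moved by more than 30 mm (distance of any of spare_jar, sauce_bottle, bowl from where it was at the start of the episode above 0.03 m).
It also fails if it takes over 72 s, if anything falls off the work surface, if the arm or the gripper's body presses on something with over 40 N, if the wrist force passes 120 N, or if a joint passes its speed limit or range.

ROBOT

A 6-joint arm with a two-finger parallel gripper is mounted at the origin on the work surface. World frame = base frame: x ahead of the robot, y to its left, z up, the work surface at z = 0. Lengths are in m, angles in rad, forces in N, time in s.
With the tool pointing down it reaches from about 0.35 to 0.775 m from the base axis. Payload 7.3 kg.
Tool frame: the origin (TCP) lies at the very end of the fingers, on their centre line; the grasp point (between the pads) lies 19 mm behind it (robot.tcp_to_grasp is the distance from the TCP to the grasp point, in m); x points along the fingers, y is the direction in which the jaws open and shut, and the axes are right-handed (so a half turn about x gives the same grasp; the last joint's range is limited). The gripper opens to 92 mm and grips with 3 to 60 N. Pads are 19 mm wide; open, the fingers measure 130 mm over their backs; the gripper's body (75 mm by 190 mm) begins 47 mm behind the grasp point.
Start: joints at [-1.289, 0.342, 1.524, -0, 1.275, -0.146], TCP at [0.218, -0.478, 0.206] pointing down, gripper open.
Joint ranges: [-2.53, 2.53], [-0.77, 2.02], [0.04, 2.7], [-1, 4.14], [0.28, 2.66], [-3.11, 3.11]. Speed limits (rad/s): [2.57, 2.57, 3.14, 3.14, 3.14, 3.14].

INTERFACE

Orientations are given as [roll, pitch, yaw] about the fixed x, y, z axes, in that order (R = Rz(yaw) Ry(pitch) Rx(roll)).
In Python, from cell import robot gives the robot as it stands.
- The arm moves only by the tool move_arm, never from a script. Its argument "increments" is a list of rows, each a list of 4 numbers: the shift along the tool's x, y, z normalised to -1 to 1, where 1 is 40 cm, then the turn about the tool's x normalised to -1 to 1, where 1 is 60 degrees. In form: [[dx, dy, dz, twist], ...]. A call has 1 to 5 rows; each row is the pose to reach, as a shift and turn from the pose commanded when the call began, along the tool's axes at that moment; what a row does not reach only later rows make up. A row lasts 1/8 s, in which the tool goes at most 62.5 mm and 10.7 degrees, less where a joint would pass 70% of its speed; a pose out of reach is approached as far as the arm can. A call with a number of a shift or a turn outside -1 to 1 is refused whole. A call with a gripper value outside its range is refused whole. "gripper" is the closure, from 0 (fully open) to 1 (shut), set as the call begins (left out, the last holds). The fingers move at their own pace and stop on an object; "squeeze" is the grip in N (left out, the last holds). Time passes only in rows, so rows that repeat a pose let the fingers close. It gives the time, the measured TCP pose, the force and the opening at its end, in the units of the state.
- robot.observe(): the state, without advancing time (a new reading comes with each control period).
- robot.read_camera(name): name is "scene" or "top" or "wrist"; returns the picture (384x512x3 uint8, red, green, blue); there is no depth.
- robot.camera_params(name): a dict with "fx", "fy", "cx", "cy" (pixels), "R" (3x3) and "t" (3): a world point X has camera coordinates R X + t; the wrist camera has in their place "tool_from_camera" (4x4, takes a point from camera to tool coordinates, whose origin is the TCP and whose axes are the tool frame's). Camera axes: x right, y down, z forward; pixel columns grow to the right and rows downward; lengths in m; the calibration is good to about 2 mm. A picture is of the moment at which its call begins: read the wrist's pose just before it. camera_params takes no time and is no camera call.
- robot.hand_in(): hands the job in, once; it reports no verdict.
The state is a dict: "time": time; "qpos": joint angles; "qvel": joint speeds; "joint_efforts": joint torques, N m; "tool_pos": TCP position; "tool_rot": TCP orientation; "contact_force": force on the tool from outside, world axes, zero at the start; "torque": the same for the moment, N m; "opening": finger opening in m.
Only numpy, scipy, OpenCV 4.12 (cv2) and the standard library are available. Lean on these libraries where they do the work, as an engineer would, in place of code of your own. Each camera call takes 0.05 s, during which the arm holds its last target.

## Working session

There is one attempt and no reset: what is moved stays moved. The work goes in short steps, Python scripts to look and compute and a tool call to move; the robot and the scene stay as the last step left them, time stands still between calls to the robot, and variables do not carry over. Pictures are saved under pics/ and viewed, and the job is handed in when it is done.

Besides the shell and the picture viewer there is one more tool, called after "Request:" as name(argument=value, ...) on one line, values as JSON. move_arm: Moves the arm, as the interface text tells. Its arguments: {"type":"object","properties":{"increments":{"type":"array","items":{"type":"array","items":{"type":"number"}}},"gripper":{"type":"number"},"squeeze":{"type":"number"}},"required":["increments"]}

```bash
ls; mkdir -p pics; python3 - <<'E'
from cell import robot
import cv2
print(robot.observe())
for n in ("scene","top","wrist"):
    im=robot.read_camera(n); cv2.imwrite(f"pics/{n}0.png",im[:,:,::-1])
    print(n,robot.camera_params(n))
E
```

```text
pics
{'time': 0.0, 'qpos': array([-1.28902165e+00,  3.42743779e-01,  1.52501280e+00, -6.03668179e-06,
        1.27541540e+00, -1.46024690e-01]), 'qvel': array([ 0.00066856, -0.00128636, -0.00038587,  0.00150924, -0.00021548,
        0.00138705]), 'joint_efforts': array([ 1.34039827e-03, -4.31235552e+01, -2.44218367e+01,  7.18832994e-02,
        5.57386153e-02, -1.29070804e-04]), 'tool_pos': array([ 0.2176887 , -0.47725454,  0.20573554]), 'tool_rot': array([-1.713166  ,  1.569217  ,  1.85622778]), 'contact_force': array([0.22599206, 0.67088351, 0.01822783]), 'torque': array([-0.02012611, -0.01102582, -0.04958851]), 'opening': 0.09200357274449078}
scene {'fx': 350.4805419579287, 'fy': 350.4805419579287, 'cx': 259.9256316966606, 'cy': 193.4002104342057, 'R': array([[-0.63297767,  0.77405603, -0.01328673],
       [ 0.63813373,  0.51195756, -0.57505199],
       [-0.43832022, -0.37247378, -0.81800897]]), 't': array([ 0.35905654, -0.2938019 ,  1.15728729])}
top {'fx': 419.6016809876834, 'fy': 419.6016809876834, 'cx': 257.1531924382737, 'cy': 195.742940839821, 'R': array([[ 0.02311642, -0.99948792,  0.02212543],
       [-0.9904033 , -0.02591152, -0.13575674],
       [ 0.13626052, -0.01877489, -0.99049512]]), 't': array([-0.01422884,  0.54526861,  1.22472057])}
wrist {'fx': 271.26636322314226, 'fy': 271.26636322314226, 'cx': 255.69289938251626, 'cy': 190.22410193086773, 'tool_from_camera': array([[-4.78656162e-04, -2.64792584e-01,  9.64305272e-01,
        -1.78461630e-01],
       [ 9.99999623e-01, -8.25241960e-04,  2.69767300e-04,
         3.05173372e-05],
       [ 7.24352792e-04,  9.64305038e-01,  2.64792879e-01,
        -7.17193350e-02],
       [ 0.00000000e+00,  0.00000000e+00,  0.00000000e+00,
         1.00000000e+00]])}
```

View pics/top0.png

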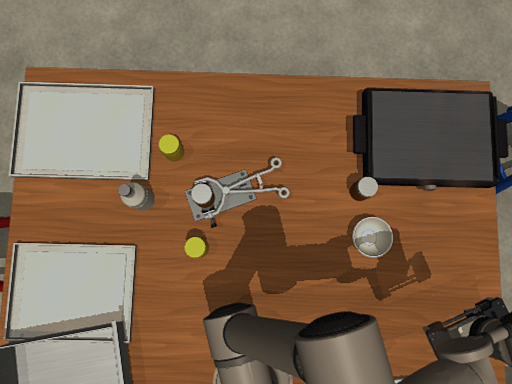

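View pics/scene0.png

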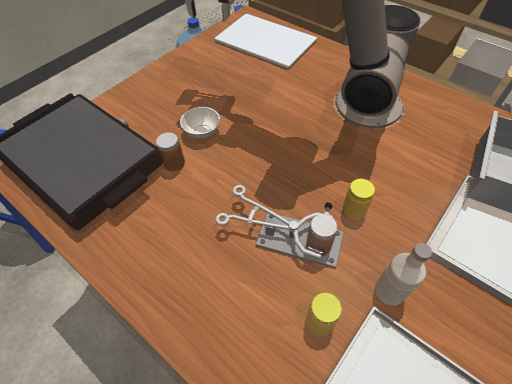

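View pics/wrist0.png

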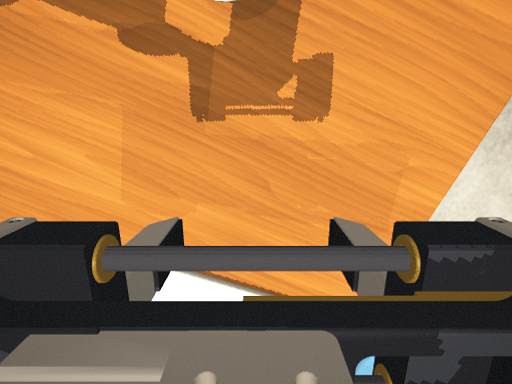

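```bash
python3 - <<'E'
import cv2
im=cv2.imread("pics/top0.png")[145:235,170:300]
cv2.imwrite("pics/topz.png",cv2.resize(im,None,fx=6,fy=6,interpolation=cv2.INTER_CUBIC))
im=cv2.imread("pics/scene0.png")[175:275,205:355]
cv2.imwrite("pics/scz.png",cv2.resize(im,None,fx=5,fy=5,interpolation=cv2.INTER_CUBIC))
E
```

```text
(no output)
```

View pics/topz.png

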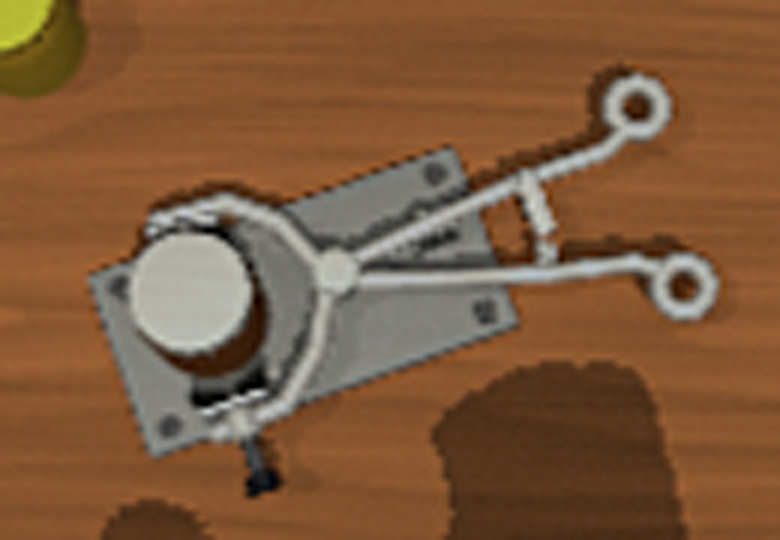

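View pics/scz.png

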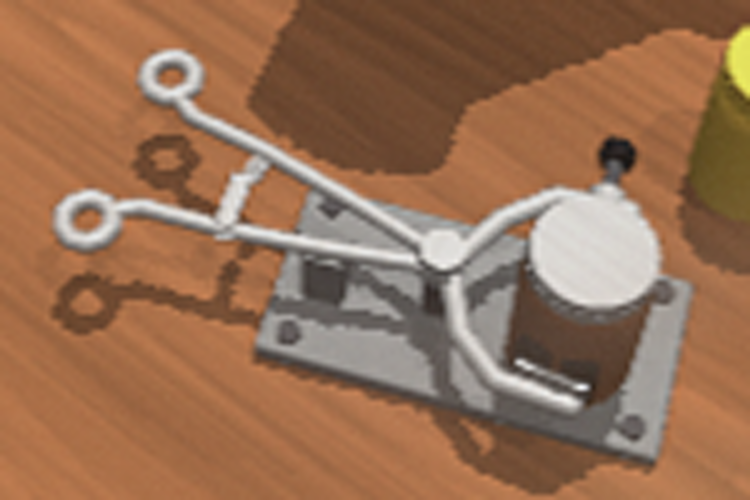

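```bash
cat > h.py <<'E'
import numpy as np, cv2
from cell import robot
from scipy.spatial.transform import Rotation as Rn
def ray(name,u,v,z):
    c=robot.camera_params(name)
    d=np.array([(u-c['cx'])/c['fx'],(v-c['cy'])/c['fy'],1.])
    R=c['R'];C=-R.T@c['t'];w=R.T@d
    return C+w*(z-C[2])/w[2]
def clampframe(P,th):
    c,s=np.cos(th),np.sin(th)
    return lambda x,y,z=0:(np.array([P[0]+c*x-s*y,P[1]+s*x+c*y,z]))
E
python3 - <<'E'
from h import *
T=lambda X,Y:(170+(X+.5)/6-.5,145+(Y+.5)/6-.5)
S=lambda X,Y:(205+(X+.5)/5-.5,175+(Y+.5)/5-.5)
pts={'pivot':((337,272),(443,250),.062),'fring':((637,106),(87,220),.055),'sring':((684,286),(172,77),.055),'lid':((192,292),(594,252),.110)}
W={}
for k,(t,s,z) in pts.items():
    a=ray('top',*T(*t),z);b=ray('scene',*S(*s),z);W[k]=(a+b)/2;print(k,a.round(4),b.round(4))
for k in W: print(k,np.linalg.norm((W[k]-W['pivot'])[:2]))
d=(W['fring']-W['pivot']);th=np.arctan2(d[1],d[0])-np.arctan2(-28,-170);print('th from fring',np.degrees(th)%360)
d=(W['lid']-W['pivot']);print('th lid',np.degrees(np.arctan2(d[1],d[0])))
d=(W['sring']-W['pivot']);print('sring ang rel',(np.degrees(np.arctan2(d[1],d[0])-th))%360)
for cr in [(450,150),(516,323),(93,274),(155,452)]: print(ray('top',*T(*cr),.012).round(4))
E
```

```text
pivot [0.557  0.0927 0.062 ] [0.5565 0.0938 0.062 ]
fring [ 0.6459 -0.0539  0.055 ] [ 0.6473 -0.0521  0.055 ]
sring [ 0.5556 -0.0788  0.055 ] [ 0.5575 -0.0762  0.055 ]
lid [0.5385 0.1578 0.11  ] [0.5401 0.16   0.11  ]
pivot 0.0
fring 0.1716650347012211
sring 0.17072212529299224
lid 0.06798280127721132
th from fring 112.22046117126783
th lid 104.89511154650594
sring ang rel 157.70444040596055
[0.6296 0.0395 0.012 ]
[0.5405 0.0033 0.012 ]
[0.5601 0.2198 0.012 ]
[0.47   0.1844 0.012 ]
```

```bash
cat >> h.py <<'E'
def tool(o=None):
    o=o or robot.observe()
    return o['tool_pos'],Rn.from_euler('xyz',o['tool_rot']).as_matrix()
P0=np.array([.5568,.0932]);TH=np.radians(111.7)
def plan(target,ydir_deg=None):
    p,R=tool();
    d=R.T@(np.array(target)-p)
    print('tool x',R[:,0].round(3),'y',R[:,1].round(3),'z',R[:,2].round(3),'yang',np.degrees(np.arctan2(R[1,1],R[0,1])).round(2))
    print('shift units',(d/.4).round(4))
    if ydir_deg is not None:
        a=np.degrees(np.arctan2(R[1,1],R[0,1])); dl=(ydir_deg-a+90)%180-90
        print('world ccw turn needed',dl,'twist units',-dl/60)
E
python3 - <<'E'
from h import *
f=clampframe(P0,TH)
t=f(-.132,.0155,.17);print(t)
plan(t,21.7)
E
```

```text
[ 0.59120502 -0.03517657  0.17      ]
tool x [-0.     0.001 -1.   ] y [ 0.415 -0.91  -0.001] z [-0.91  -0.415 -0.   ] yang -65.49
shift units [ 0.0907 -0.6184 -1.3081]
world ccw turn needed 87.18914995278232 twist units -1.4531524992130387
```

Request:
move_arm(increments=[[0,-0.062,-0.131,-0.15],[0,-0.124,-0.262,-0.3],[0.01,-0.186,-0.393,-0.45],[0.02,-0.248,-0.524,-0.6],[0.03,-0.31,-0.655,-0.75]], gripper=0)

```text
time: 0.78
tool_pos: [0.4057, -0.2546, 0.1942]
tool_rot: [0.932, 1.571, -0.992]
contact_force: [0.4, 0.6, -0.1]
opening: 0.0918
```

```bash
python3 - <<'E'
from h import *
f=clampframe(P0,TH)
plan(f(-.132,.0155,.17),21.7); print(robot.observe()['qpos'])
E
```

```text
tool x [ 0. -0. -1.] y [ 0.938 -0.345  0.   ] z [-0.345 -0.938  0.   ] yang -20.21
shift units [ 0.0606  0.2458 -0.675 ]
world ccw turn needed 41.905737846755585 twist units -0.698428964112593
[-7.20627348e-01  2.68816515e-01  1.66508728e+00 -4.05111715e-05
  1.20755257e+00 -3.67956299e-01]
```

Request:
move_arm(increments=[[0.01,0.05,-0.135,-0.15],[0.02,0.1,-0.27,-0.3],[0.03,0.15,-0.405,-0.45],[0.045,0.2,-0.54,-0.6],[0.06,0.246,-0.675,-0.7]])

```text
time: 1.4
tool_pos: [0.5925, -0.0361, 0.17]
tool_rot: [-1.162, 1.571, -2.353]
contact_force: [0.9, -1.4, 0.5]
opening: 0.0915
```

```bash
python3 - <<'E'
from h import *
f=clampframe(P0,TH)
plan(f(-.132,.0155,.17),21.7); print(robot.observe()['qpos'])
im=robot.read_camera('wrist');cv2.imwrite('pics/w1.png',im[:,:,::-1])
E
```

```text
tool x [-0. -0. -1.] y [ 0.929  0.37  -0.   ] z [ 0.37  -0.929  0.   ] yang 21.75
shift units [-0.     -0.0021 -0.0033]
world ccw turn needed -0.04596503887268 twist units 0.0007660839812113333
[-1.89819517e-01  4.96529651e-01  1.38288093e+00 -2.31267799e-04
  1.26233037e+00 -5.69287990e-01]
```

View pics/w1.png

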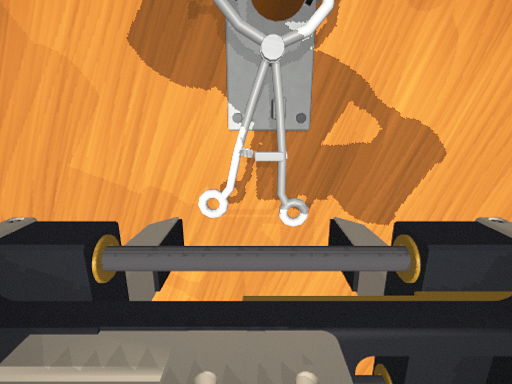

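```bash
cat >> h.py <<'E'
def wray(u,v,z,o=None):
    p,R=tool(o);c=robot.camera_params('wrist');M=c['tool_from_camera']
    d=np.array([(u-c['cx'])/c['fx'],(v-c['cy'])/c['fy'],1.])
    C=p+R@M[:3,3];w=R@M[:3,:3]@d
    return C+w*(z-C[2])/w[2]
E
python3 - <<'E'
from h import *
W={}
for k,u,v,z in [('pivot',273,47,.062),('sring',213,204,.055),('fring',293,212,.055),('fsh1',282,170,.052),('fsh2',285,192,.052),('s1',240,158,.052),('s2',230,190,.052),('c1',230,129,.012),('c2',310,129,.012)]:
    W[k]=wray(u,v,z);print(k,W[k].round(4))
d=(W['fring']-W['pivot'])[:2];print(np.linalg.norm(d),np.degrees(np.arctan2(d[1],d[0])-np.arctan2(-28,-170))%360)
d=(W['c2']-W['c1'])[:2];print(np.linalg.norm(d),np.degrees(np.arctan2(d[1],d[0]))+90)
f=clampframe(P0,TH)
c,s=np.cos(TH),np.sin(TH)
for k in W:
    q=W[k][:2]-P0;print(k,(q@[c,s]).round(4),(q@[-s,c]).round(4))
E
```

```text
pivot [0.5606 0.1007 0.062 ]
sring [ 0.5606 -0.0716  0.055 ]
fring [ 0.6486 -0.0463  0.055 ]
fsh1 [ 0.6179 -0.0067  0.052 ]
fsh2 [ 0.6312 -0.0286  0.052 ]
s1 [ 0.57   -0.0118  0.052 ]
s2 [ 0.5727 -0.0498  0.052 ]
c1 [0.5463 0.0101 0.012 ]
c2 [0.6358 0.0465 0.012 ]
0.17124284972643994 111.5420982248083
0.09660448528589165 112.11198782682492
pivot 0.0055 -0.0063
sring -0.1545 0.0573
fring -0.1635 -0.0337
fsh1 -0.1154 -0.0198
fsh2 -0.1407 -0.024
s1 -0.1024 0.0265
s2 -0.1388 0.0381
c1 -0.0733 0.0405
c2 -0.0726 -0.0561
```

```bash
python3 - <<'E'
from h import *
o=robot.observe();print(o['tool_pos'],np.abs(o['qvel']).max())
im=robot.read_camera('wrist');cv2.imwrite('pics/w2.png',cv2.resize(im[0:235,180:340,::-1],None,fx=3.4,fy=3.4,interpolation=cv2.INTER_CUBIC)[:600])
a=robot.read_camera('top');cv2.imwrite('pics/t2.png',cv2.resize(a[145:235,170:300,::-1],None,fx=6,fy=6,interpolation=cv2.INTER_CUBIC))
E
```

```text
[ 0.59528657 -0.03043478  0.16876123] 0.10721043228511948
```

View pics/w2.png

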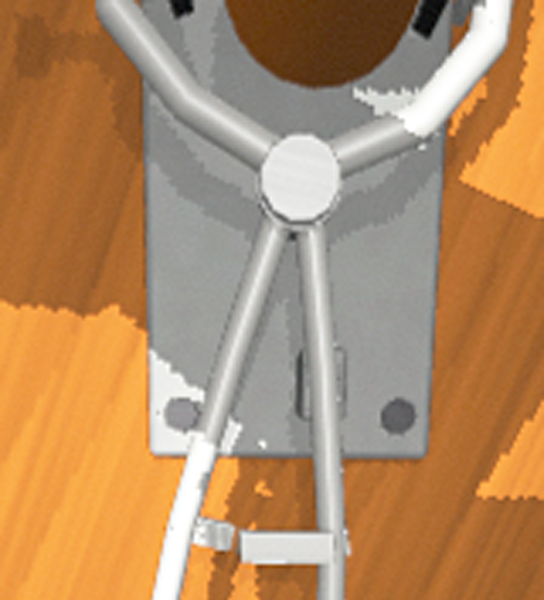

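Request:
move_arm(increments=[[0,0,0,0],[0,0,0,0],[0,0,0,0]])

```text
time: 1.92
tool_pos: [0.5911, -0.0387, 0.1708]
tool_rot: [0.625, 1.57, -0.572]
contact_force: [-0.5, -0.8, -0.1]
opening: 0.0919
```

```bash
python3 - <<'E'
from h import *
o=robot.observe();print(o['tool_pos'],np.abs(o['qvel']).max())
im=robot.read_camera('wrist');cv2.imwrite('pics/w3.png',cv2.resize(im[0:235,180:340,::-1],None,fx=2.5,fy=2.5,interpolation=cv2.INTER_CUBIC))
E
```

```text
[ 0.59113146 -0.03874775  0.17080676] 0.005019653723605987
```

View pics/w3.png

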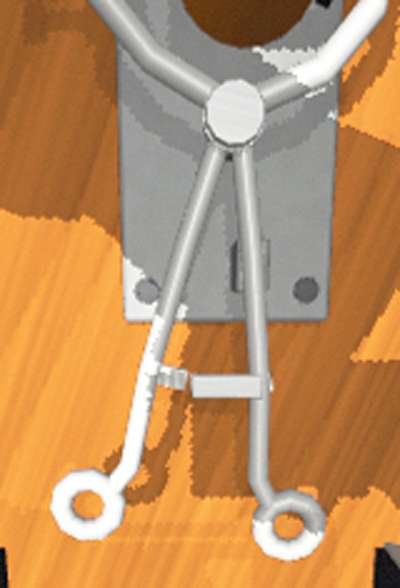

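```bash
python3 - <<'E'
from h import *
W={}
for k,u,v,z in [('pivot',235,112,.062),('sring',88,504,.055),('fring',289,525,.055),('fsh1',260,400,.052),('fsh2',259,470,.052),('s1',150,370,.052),('s2',130,460,.052),('c1',124,320,.012),('c2',329,319,.012)]:
    W[k]=wray(180+u/2.5,v/2.5,z);print(k,W[k].round(4))
d=(W['fring']-W['pivot'])[:2];print(np.linalg.norm(d),np.degrees(np.arctan2(d[1],d[0])-np.arctan2(-28,-170))%360)
d=(W['c2']-W['c1'])[:2];print(np.linalg.norm(d),np.degrees(np.arctan2(d[1],d[0]))+90)
c,s=np.cos(TH),np.sin(TH)
for k in W:
    q=W[k][:2]-P0;print(k,(q@[c,s]).round(4),(q@[-s,c]).round(4))
E
```

```text
pivot [0.5583 0.095  0.062 ]
sring [ 0.5573 -0.0769  0.055 ]
fring [ 0.6466 -0.0528  0.055 ]
fsh1 [ 0.6121 -0.0048  0.052 ]
fsh2 [ 0.6241 -0.0344  0.052 ]
s1 [ 0.5623 -0.0101  0.052 ]
s2 [ 0.568  -0.0513  0.052 ]
c1 [0.5416 0.0028 0.012 ]
c2 [0.634  0.0395 0.012 ]
0.17216922701885037 111.48657388745008
0.09942893197992857 111.65145211177774
pivot 0.0012 -0.0021
sring -0.1582 0.0624
fring -0.1688 -0.0294
fsh1 -0.1115 -0.0151
fsh2 -0.1434 -0.0154
s1 -0.098 0.0331
s2 -0.1384 0.043
c1 -0.0784 0.0475
c2 -0.0785 -0.0519
```

```bash
python3 - <<'E'
from h import *
f=clampframe(P0,TH)
print(f(-.132,.0135,.033));plan(f(-.132,.0135,.033),21.7)
E
```

```text
[ 0.59306328 -0.03443708  0.033     ]
tool x [ 0. -0. -1.] y [0.931 0.365 0.   ] z [ 0.365 -0.931  0.   ] yang 21.42
shift units [ 0.3445  0.008  -0.0082]
world ccw turn needed 0.2792124512737928 twist units -0.004653540854563213
```

Request:
move_arm(increments=[[0.08,0.008,-0.008,-0.005],[0.17,0.008,-0.008,-0.005],[0.26,0.008,-0.008,-0.005],[0.32,0.008,-0.008,-0.005],[0.345,0.008,-0.008,-0.005]])

```text
time: 2.6
tool_pos: [0.5924, -0.0338, 0.0312]
tool_rot: [-2.115, 1.569, 2.977]
contact_force: [-0.4, 1.5, -0.0]
opening: 0.0918
```

Request:
move_arm(increments=[[0,0,0,0],[0,0,0,0]])

```text
time: 2.85
tool_pos: [0.5939, -0.0337, 0.0335]
tool_rot: [1.059, 1.569, -0.131]
contact_force: [-0.5, 0.7, -0.0]
opening: 0.0917
```

```bash
python3 - <<'E'
from h import *
f=clampframe(P0,TH)
plan(f(-.132,.0135,.033),21.7)
im=robot.read_camera('wrist');cv2.imwrite('pics/w4.png',im[:,:,::-1])
E
```

```text
tool x [ 0.002 -0.    -1.   ] y [0.928 0.371 0.001] z [ 0.371 -0.929  0.001] yang 21.8
shift units [ 0.0013 -0.0026  0.0011]
world ccw turn needed -0.09776060458123936 twist units 0.0016293434096873228
```

View pics/w4.png

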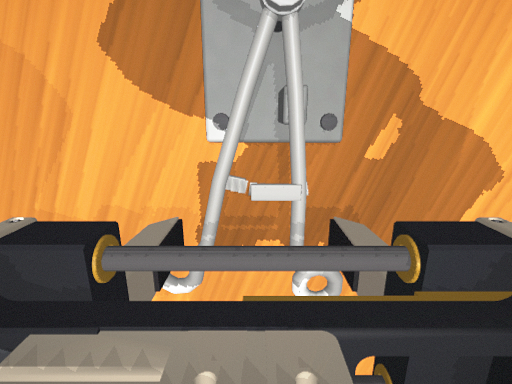

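Request:
move_arm(increments=[[0,0,0,0],[0,0,0,0],[0,0,0,0],[0,0,0,0]], gripper=0.3, squeeze=12)

```text
time: 3.4
tool_pos: [0.5927, -0.0338, 0.0323]
tool_rot: [-1.702, 1.569, -2.892]
contact_force: [-2.6, -1.5, 1.4]
opening: 0.0649
```

Request:
move_arm(increments=[[0,0.003,0,0],[0,0.006,0,0],[0,0.008,0,0],[0,0.01,0,0]], gripper=0.4)

```text
time: 3.9
tool_pos: [0.5966, -0.0323, 0.0324]
tool_rot: [-1.483, 1.57, -2.673]
contact_force: [-1.9, -3.0, 2.1]
opening: 0.0551
```

Request:
move_arm(increments=[[0,0.002,0,0],[0,0.004,0,0],[0,0.006,0,0],[0,0.008,0,0]], gripper=0.48)

```text
time: 4.4
tool_pos: [0.5999, -0.0311, 0.0327]
tool_rot: [-0.811, 1.57, -2.001]
contact_force: [-0.6, -0.2, 4.2]
opening: 0.0483
```

```bash
cat >> h.py <<'E'
def st():
    o=robot.observe();p,R=tool(o);q=p[:2]-P0;c,s=np.cos(TH),np.sin(TH)
    y=q@[-s,c];w=o['opening'];F=o['contact_force'];print('clamp x %.4f y %.4f fixedface %.4f swingface %.4f'%(q@[c,s],y,y-w/2,y+w/2),'Fclamp x %.1f y %.1f z %.1f'%(F[:2]@[c,s],F[:2]@[-s,c],F[2]),'w',w,'t',o['time'])
E
python3 -c "
from h import *
st()"
```

```text
clamp x -0.1314 y 0.0059 fixedface -0.0182 swingface 0.0301 Fclamp x 0.0 y 0.6 z 4.2 w 0.04827740910411651 t 4.4
```

Request:
move_arm(increments=[[0,0.002,0,0],[0,0.004,0,0],[0,0.006,0,0],[0,0.008,0,0]], gripper=0.54)

```text
time: 4.9
tool_pos: [0.6025, -0.0298, 0.0322]
tool_rot: [-1.764, 1.57, -2.954]
contact_force: [0.9, 0.1, 0.8]
opening: 0.0421
```

```bash
python3 -c "
from h import *
st()"
```

```text
clamp x -0.1312 y 0.0030 fixedface -0.0181 swingface 0.0240 Fclamp x -0.2 y -0.9 z 0.8 w 0.04209670580622545 t 4.9
```

Request:
move_arm(increments=[[0,0.002,0,0],[0,0.004,0,0],[0,0.006,0,0],[0,0.007,0,0]], gripper=0.6)

```text
time: 5.4
tool_pos: [0.6051, -0.0288, 0.0322]
tool_rot: [-1.82, 1.57, -3.01]
contact_force: [1.1, 0.3, 1.4]
opening: 0.0368
```

```bash
python3 -c "
from h import *
st()"
```

```text
clamp x -0.1312 y 0.0002 fixedface -0.0181 swingface 0.0186 Fclamp x -0.1 y -1.1 z 1.4 w 0.03675889597106222 t 5.4
```

Request:
move_arm(increments=[[0,0.002,0,0],[0,0.004,0,0],[0,0.006,0,0],[0,0.006,0,0]], gripper=0.65)

```text
time: 5.9
tool_pos: [0.6072, -0.0278, 0.0322]
tool_rot: [-1.846, 1.57, -3.036]
contact_force: [1.5, -0.1, 0.5]
opening: 0.032
```

```bash
python3 -c "
from h import *
st()"
```

```text
clamp x -0.1311 y -0.0021 fixedface -0.0181 swingface 0.0139 Fclamp x -0.6 y -1.4 z 0.5 w 0.031983860286487906 t 5.9
```

Request:
move_arm(increments=[[0,0.001,0,0],[0,0.002,0,0],[0,0.003,0,0],[0,0.003,0,0]], gripper=0.68)

```text
time: 6.4
tool_pos: [0.6085, -0.0273, 0.0323]
tool_rot: [-1.835, 1.57, -3.025]
contact_force: [0.9, -1.0, -0.3]
opening: 0.0295
```

```bash
python3 -c "
from h import *
st()"
```

```text
clamp x -0.1311 y -0.0034 fixedface -0.0182 swingface 0.0113 Fclamp x -1.3 y -0.5 z -0.3 w 0.029547731262675136 t 6.4
```

Request:
move_arm(increments=[[0,0.001,0,0],[0,0.002,0,0],[0,0.003,0,0],[0,0.004,0,0]], gripper=0.72, squeeze=15)

```text
time: 6.9
tool_pos: [0.6102, -0.0268, 0.0324]
tool_rot: [-1.602, 1.57, -2.792]
contact_force: [2.1, 2.1, -1.1]
opening: 0.0257
```

```bash
python3 -c "
from h import *
st()"
```

```text
clamp x -0.1312 y -0.0052 fixedface -0.0181 swingface 0.0076 Fclamp x 1.2 y -2.7 z -1.1 w 0.02569612862029629 t 6.9
```

Request:
move_arm(increments=[[0,0.001,0,0],[0,0.002,0,0],[0,0.003,0,0],[0,0.003,0,0]], gripper=0.75)

```text
time: 7.4
tool_pos: [0.6114, -0.0263, 0.0324]
tool_rot: [-1.424, 1.571, -2.614]
contact_force: [2.8, 2.4, -0.9]
opening: 0.0226
```

```bash
python3 -c "
from h import *
st()
im=robot.read_camera('wrist');cv2.imwrite('pics/w5.png',im[:,:,::-1])
im=robot.read_camera('top');cv2.imwrite('pics/t5.png',cv2.resize(im[145:235,170:300,::-1],None,fx=6,fy=6,interpolation=cv2.INTER_CUBIC))
"
```

```text
clamp x -0.1312 y -0.0065 fixedface -0.0178 swingface 0.0048 Fclamp x 1.2 y -3.5 z -0.9 w 0.022587579288969303 t 7.4
```

View pics/w5.png

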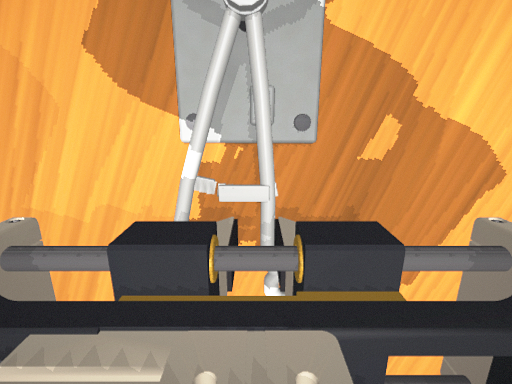

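View pics/t5.png

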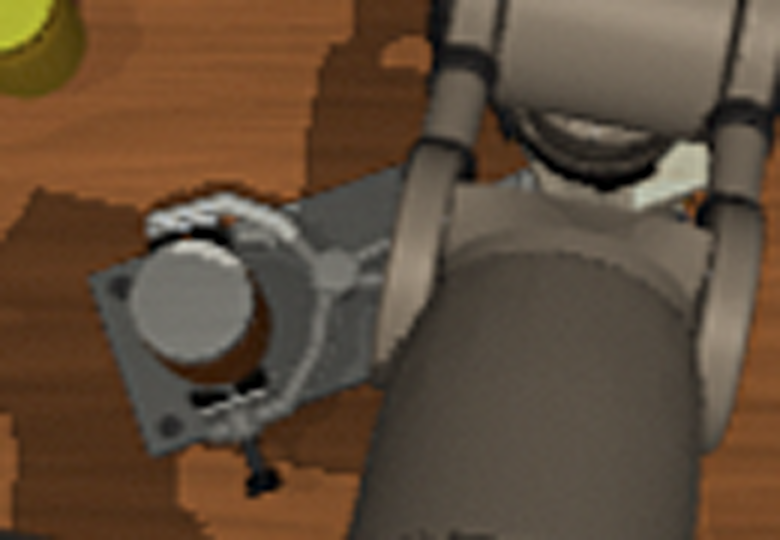

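```bash
python3 -c "
from h import *
im=robot.read_camera('scene');cv2.imwrite('pics/s5.png',cv2.resize(im[150:290,180:360,::-1],None,fx=4,fy=4,interpolation=cv2.INTER_CUBIC))
im=cv2.imread('pics/w5.png');cv2.imwrite('pics/w5z.png',cv2.resize(im[130:310,130:330],None,fx=3.2,fy=3.2,interpolation=cv2.INTER_CUBIC))
"
```

```text
(no output)
```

View pics/s5.png

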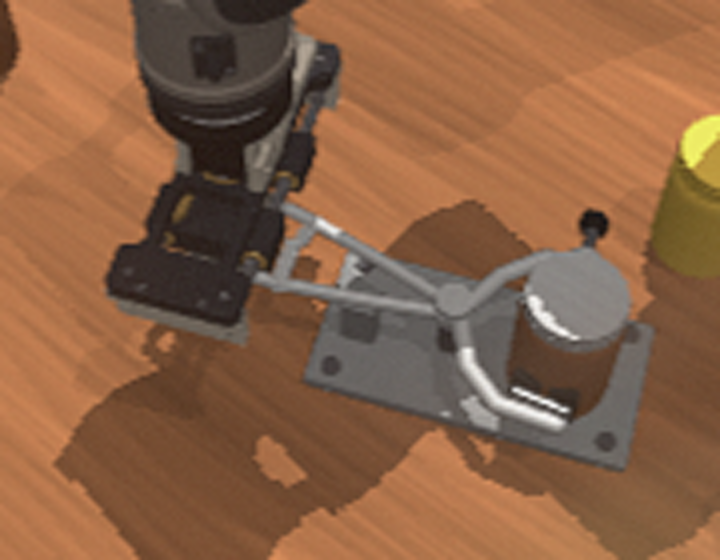

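View pics/w5z.png

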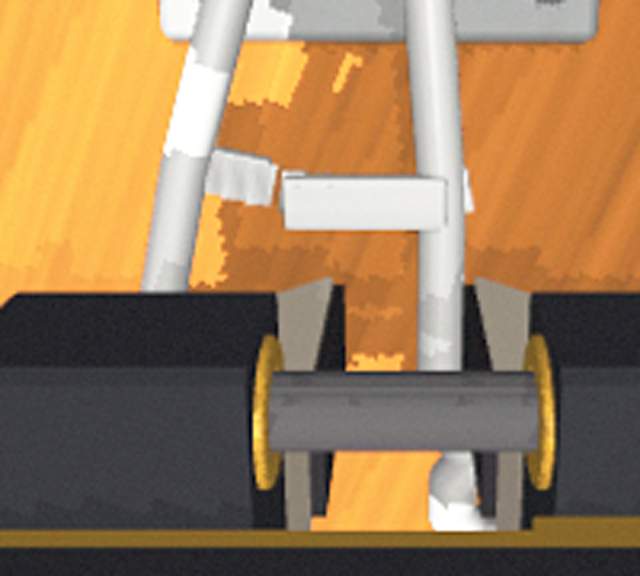

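Request:
move_arm(increments=[[0,0,0,0],[-0.06,0,0,0],[-0.15,0,0,0],[-0.2,0,0,0],[-0.2,0,0,0]], gripper=0.72)

```text
time: 8.18
tool_pos: [0.6119, -0.0267, 0.114]
tool_rot: [0.798, 1.568, -0.393]
contact_force: [-0.5, -0.3, 0.4]
opening: 0.0256
```

Request:
move_arm(increments=[[0,0,0,0],[0,0,0,0],[0,0,0,0],[0,0,0,0]], gripper=0)

```text
time: 8.68
tool_pos: [0.6113, -0.0262, 0.1119]
tool_rot: [-1.99, 1.57, 3.103]
contact_force: [-0.3, 0.9, 0.0]
opening: 0.061
```

```bash
python3 -c "
from h import *
st();print(robot.observe()['tool_pos'])
f=clampframe(P0,TH)
plan(f(-.124,.0125,.029),21.7)
im=robot.read_camera('wrist');cv2.imwrite('pics/w6.png',im[:,:,::-1])
"
```

```text
clamp x -0.1311 y -0.0065 fixedface -0.0370 swingface 0.0240 Fclamp x 0.9 y -0.0 z 0.0 w 0.06100013106023365 t 8.675
[ 0.61127865 -0.02624557  0.11193414]
tool x [-0.001  0.    -1.   ] y [ 0.928  0.372 -0.001] z [ 0.372 -0.928 -0.   ] yang 21.81
shift units [ 0.2074 -0.0472 -0.0178]
world ccw turn needed -0.1128956171599782 twist units 0.00188159361933297
```

View pics/w6.png

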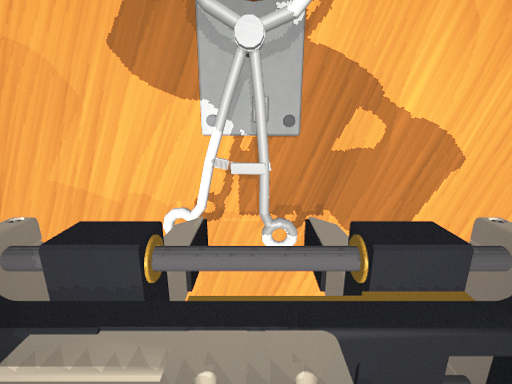

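Request:
move_arm(increments=[[0,-0.024,-0.009,0],[0,-0.047,-0.018,0],[0,-0.047,-0.018,0],[0,-0.047,-0.018,0]])

```text
time: 9.22
tool_pos: [0.5915, -0.0266, 0.1127]
tool_rot: [0.892, 1.57, -0.298]
contact_force: [0.1, -0.5, 0.4]
opening: 0.0916
```

```bash
python3 -c "
from h import *
st()
f=clampframe(P0,TH)
plan(f(-.124,.0125,.029),21.7)
for k in ((182,218),(279,236),(250,32)): print(wray(*k,.055))
"
```

```text
clamp x -0.1242 y 0.0121 fixedface -0.0337 swingface 0.0579 Fclamp x -0.5 y 0.1 z 0.4 w 0.09162779603759894 t 9.225
tool x [ 0.001 -0.    -1.   ] y [0.928 0.371 0.001] z [ 0.371 -0.928  0.   ] yang 21.81
shift units [ 0.2093 -0.0012 -0.0006]
world ccw turn needed -0.10500122532960177 twist units 0.0017500204221600295
[ 0.53605243 -0.07096228  0.055     ]
[ 0.62688655 -0.05430455  0.055     ]
[0.5382623  0.09620784 0.055     ]
```

Request:
move_arm(increments=[[0.07,0,0,0],[0.15,0,0,0],[0.2,0,0,0],[0.21,0,0,0],[0.21,0,0,0]])

```text
time: 9.85
tool_pos: [0.5918, -0.0266, 0.0288]
tool_rot: [0.925, 1.57, -0.265]
contact_force: [0.2, -0.3, -0.1]
opening: 0.0918
```

Request:
move_arm(increments=[[0,0,0,0],[0,0,0,0],[0,0,0,0]], gripper=0.3)

```text
time: 10.22
tool_pos: [0.5912, -0.0268, 0.0288]
tool_rot: [-0.188, 1.57, -1.378]
contact_force: [-3.3, -1.5, 1.3]
opening: 0.0671
```

```bash
python3 -c "
from h import *
st();o=robot.observe();print(o['torque'],o['tool_pos'])
im=robot.read_camera('wrist');cv2.imwrite('pics/w7.png',cv2.resize(im[130:310,130:390,::-1],None,fx=3,fy=3,interpolation=cv2.INTER_CUBIC))
"
```

```text
clamp x -0.1242 y 0.0123 fixedface -0.0212 swingface 0.0459 Fclamp x -0.2 y 3.6 z 1.3 w 0.06711333120297323 t 10.225
[-0.33697565  0.42650602 -0.02915755] [ 0.59124596 -0.02675425  0.02884999]
```

View pics/w7.png

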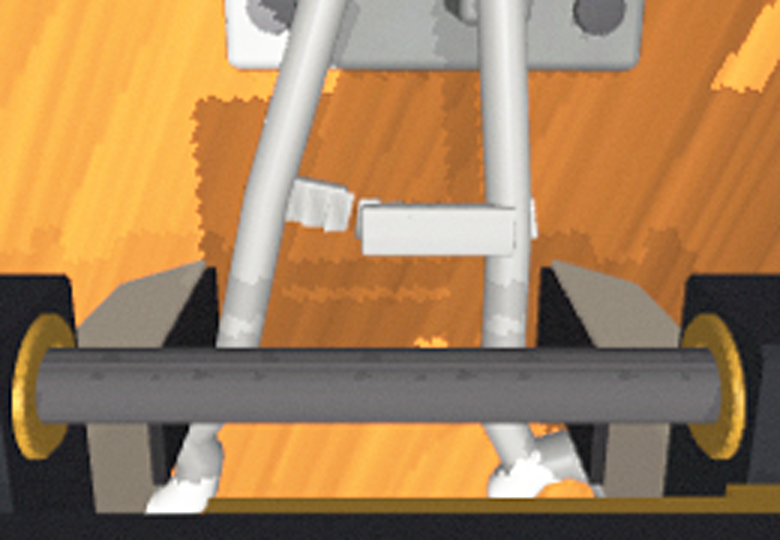

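Request:
move_arm(increments=[[0,0.003,0,0],[0,0.005,0,0],[0,0.007,0,0]], gripper=0.38)

```text
time: 10.65
tool_pos: [0.5937, -0.0256, 0.0283]
tool_rot: [-1.642, 1.57, -2.832]
contact_force: [-2.5, -2.6, 0.4]
opening: 0.0568
```

```bash
python3 -c "
from h import *
st();o=robot.observe();print(o['torque'],o['tool_pos'])
im=robot.read_camera('wrist');cv2.imwrite('pics/w8.png',cv2.resize(im[130:310,130:390,::-1],None,fx=3,fy=3,interpolation=cv2.INTER_CUBIC))
"
```

```text
clamp x -0.1241 y 0.0097 fixedface -0.0187 swingface 0.0381 Fclamp x -1.5 y 3.3 z 0.4 w 0.056816453539394726 t 10.65
[-0.40559096  0.38787246  0.06366642] [ 0.59366183 -0.02564326  0.02827687]
```

View pics/w8.png

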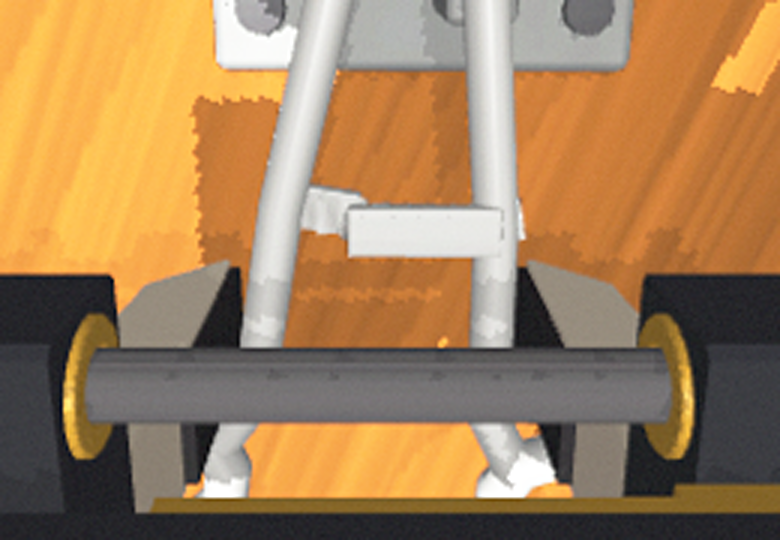

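Request:
move_arm(increments=[[0,0.003,0,0],[0,0.005,0,0],[0,0.007,0,0]], gripper=0.44)

```text
time: 11.08
tool_pos: [0.5957, -0.0249, 0.0281]
tool_rot: [-1.647, 1.569, -2.836]
contact_force: [-5.4, -5.4, -1.4]
opening: 0.0513
```

```bash
python3 -c "
from h import *
st();o=robot.observe();print(o['torque'],o['tool_pos'])
im=robot.read_camera('wrist');cv2.imwrite('pics/w9.png',cv2.resize(im[130:310,130:390,::-1],None,fx=3,fy=3,interpolation=cv2.INTER_CUBIC))
"
```

```text
clamp x -0.1241 y 0.0075 fixedface -0.0181 swingface 0.0332 Fclamp x -3.0 y 7.0 z -1.4 w 0.051285088359117686 t 11.075
[-0.79059679  0.85886359  0.04592733] [ 0.59570261 -0.02487207  0.02814024]
```

View pics/w9.png

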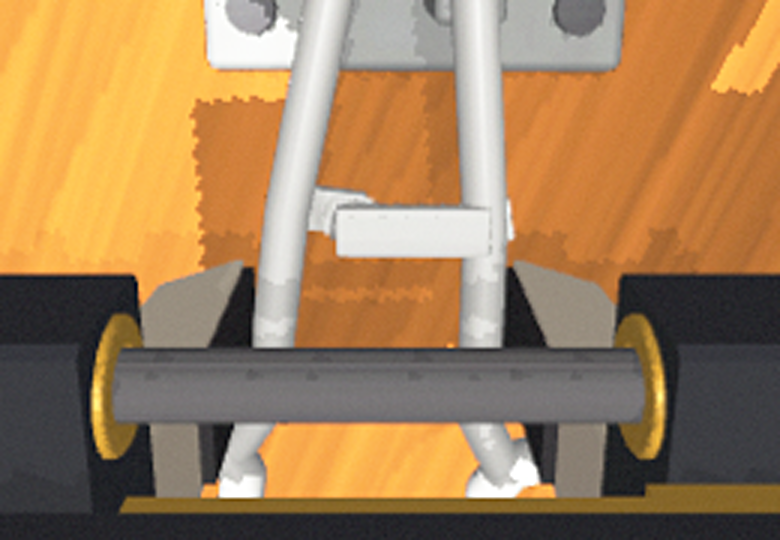

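Request:
move_arm(increments=[[0,0.002,0,0],[0,0.003,0,0],[0,0.005,0,0],[0,0.005,0,0]], gripper=0.5)

```text
time: 11.62
tool_pos: [0.5981, -0.0239, 0.0282]
tool_rot: [-1.574, 1.57, -2.764]
contact_force: [-0.7, -2.1, -4.2]
opening: 0.0456
```

```bash
python3 -c "
from h import *
st();o=robot.observe();print(o['torque'],o['tool_pos'])
im=robot.read_camera('wrist');cv2.imwrite('pics/w10.png',cv2.resize(im[130:310,130:390,::-1],None,fx=3,fy=3,interpolation=cv2.INTER_CUBIC))
"
```

```text
clamp x -0.1241 y 0.0049 fixedface -0.0179 swingface 0.0277 Fclamp x -1.7 y 1.5 z -4.2 w 0.045644293301089725 t 11.625
[-0.56477072  0.20252879 -0.05927986] [ 0.59813539 -0.02389699  0.02819732]
```

View pics/w10.png

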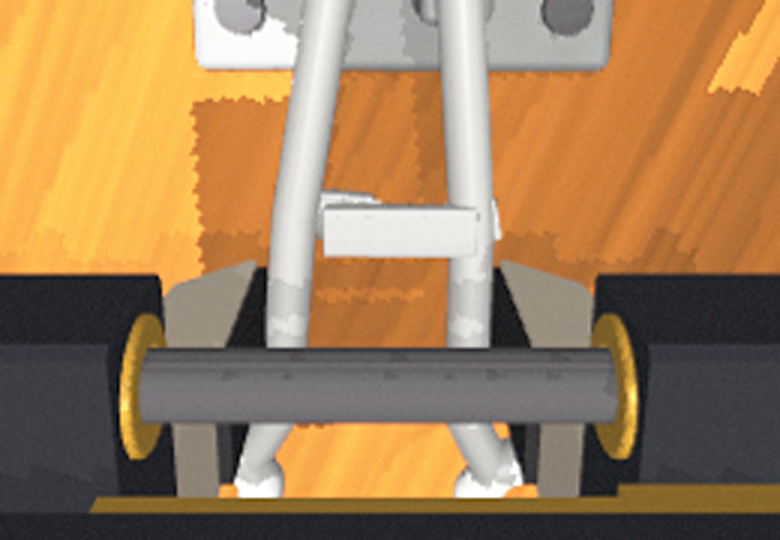

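Request:
move_arm(increments=[[0,0.002,0,0],[0,0.004,0,0],[0,0.006,0,0],[0,0.006,0,0]], gripper=0.56)

```text
time: 12.18
tool_pos: [0.6007, -0.023, 0.0284]
tool_rot: [-0.157, 1.571, -1.347]
contact_force: [1.3, -3.5, -5.5]
opening: 0.0404
```

```bash
python3 -c "
from h import *
st()"
```

```text
clamp x -0.1241 y 0.0022 fixedface -0.0180 swingface 0.0224 Fclamp x -3.7 y 0.1 z -5.5 w 0.04039169494501458 t 12.175
```

Request:
move_arm(increments=[[0,0.002,0,0],[0,0.003,0,0],[0,0.0045,0,0],[0,0.0045,0,0]], gripper=0.6)

```text
time: 12.68
tool_pos: [0.6024, -0.0223, 0.0286]
tool_rot: [0.387, 1.57, -0.803]
contact_force: [2.3, -1.6, -5.4]
opening: 0.037
```

```bash
python3 -c "
from h import *
st()
im=robot.read_camera('wrist');cv2.imwrite('pics/w11.png',cv2.resize(im[130:310,130:390,::-1],None,fx=3,fy=3,interpolation=cv2.INTER_CUBIC))
"
```

```text
clamp x -0.1241 y 0.0004 fixedface -0.0182 swingface 0.0189 Fclamp x -2.4 y -1.6 z -5.4 w 0.03703788781698827 t 12.675
```

View pics/w11.png

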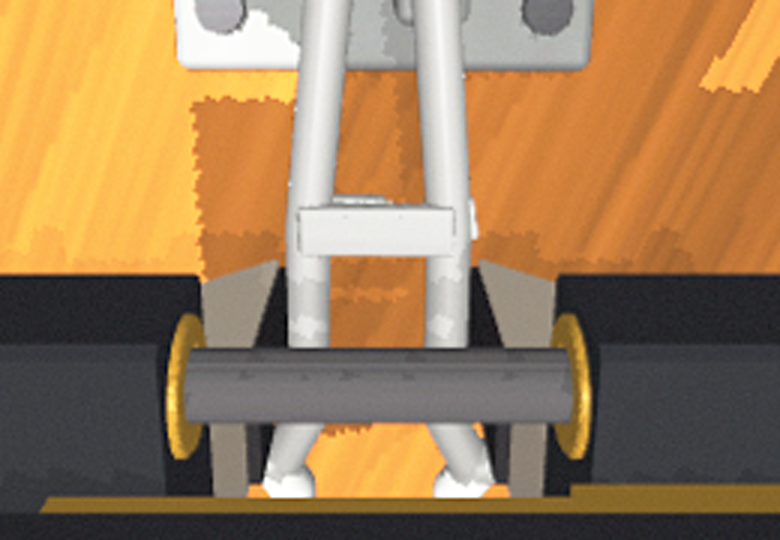

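Request:
move_arm(increments=[[0,0.002,0,0],[0,0.003,0,0],[0,0.004,0,0],[0,0.004,0,0]], gripper=0.64)

```text
time: 13.22
tool_pos: [0.6037, -0.0218, 0.0285]
tool_rot: [-0.465, 1.57, -1.655]
contact_force: [2.5, -3.6, -5.2]
opening: 0.0334
```

```bash
python3 -c "
from h import *
st()"
```

```text
clamp x -0.1242 y -0.0011 fixedface -0.0178 swingface 0.0156 Fclamp x -4.2 y -1.0 z -5.2 w 0.03344654337965401 t 13.225
```

Request:
move_arm(increments=[[0,0.002,0,0],[0,0.003,0,0],[0,0.003,0,0],[0,0.003,0,0]], gripper=0.68, squeeze=15)

```text
time: 13.72
tool_pos: [0.6049, -0.0213, 0.0285]
tool_rot: [0.327, 1.57, -0.863]
contact_force: [2.5, -3.3, -5.0]
opening: 0.0313
```

```bash
python3 -c "
from h import *
st()"
```

```text
clamp x -0.1242 y -0.0024 fixedface -0.0180 swingface 0.0133 Fclamp x -4.0 y -1.1 z -5.0 w 0.03132952675795466 t 13.725
```

Request:
move_arm(increments=[[0,0.0005,0,0],[0,0.001,0,0],[0,0.001,0,0],[0,0.001,0,0]], gripper=0.72, squeeze=18)

```text
time: 14.22
tool_pos: [0.6054, -0.0212, 0.0285]
tool_rot: [0.59, 1.57, -0.601]
contact_force: [3.0, -4.1, -3.9]
opening: 0.0297
```

```bash
python3 -c "
from h import *
st()"
```

```text
clamp x -0.1242 y -0.0029 fixedface -0.0177 swingface 0.0120 Fclamp x -4.9 y -1.2 z -3.9 w 0.029693404089284434 t 14.225
```

Request:
move_arm(increments=[[0,0.001,0,0],[0,0.0015,0,0],[0,0.002,0,0],[0,0.002,0,0],[0,0.002,0,0]], gripper=0.8, squeeze=21)

```text
time: 14.85
tool_pos: [0.6059, -0.021, 0.0285]
tool_rot: [-0.535, 1.57, -1.725]
contact_force: [3.2, -5.0, -3.6]
opening: 0.029
```

```bash
python3 -c "
from h import *
st()"
```

```text
clamp x -0.1242 y -0.0034 fixedface -0.0179 swingface 0.0111 Fclamp x -5.8 y -1.1 z -3.6 w 0.028992300113637348 t 14.85
```

Request:
move_arm(increments=[[0,0.0005,0,0],[0,0.001,0,0],[0,0.001,0,0],[0,0.001,0,0],[0,0.001,0,0]], squeeze=22.5)

```text
time: 15.48
tool_pos: [0.6062, -0.0209, 0.0285]
tool_rot: [-0.655, 1.57, -1.845]
contact_force: [2.5, -4.8, -3.2]
opening: 0.0279
```

```bash
python3 -c "
from h import *
st()
im=robot.read_camera('wrist');cv2.imwrite('pics/w12.png',cv2.resize(im[0:310,130:390,::-1],None,fx=1.9,fy=1.9,interpolation=cv2.INTER_CUBIC))
"
```

```text
clamp x -0.1243 y -0.0038 fixedface -0.0177 swingface 0.0102 Fclamp x -5.4 y -0.6 z -3.2 w 0.027890509831570987 t 15.475
```

View pics/w12.png

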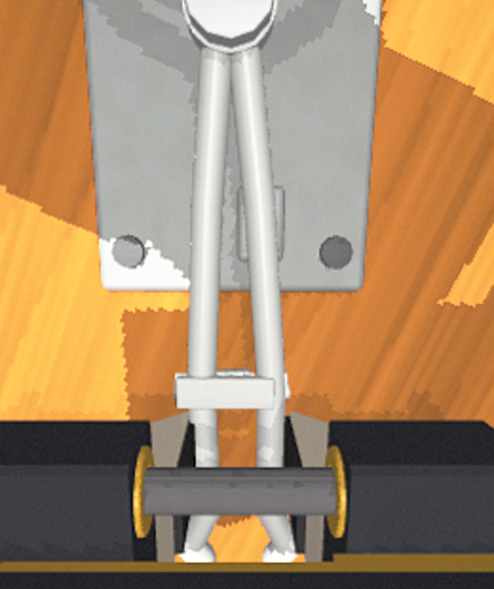

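Request:
move_arm(increments=[[0,0,0,0],[0,0,0,0],[0,0,0,0],[0,0,0,0]], gripper=0.45)

```text
time: 16.02
tool_pos: [0.6065, -0.0201, 0.0286]
tool_rot: [2.036, 1.57, 0.846]
contact_force: [-0.4, 0.4, 0.1]
opening: 0.0504
```

```bash
python3 -c "
from h import *
st()
im=robot.read_camera('wrist');cv2.imwrite('pics/w13.png',cv2.resize(im[0:310,130:390,::-1],None,fx=1.9,fy=1.9,interpolation=cv2.INTER_CUBIC))
im=robot.read_camera('top');cv2.imwrite('pics/t13.png',cv2.resize(im[145:235,170:300,::-1],None,fx=6,fy=6,interpolation=cv2.INTER_CUBIC))
"
```

```text
clamp x -0.1237 y -0.0042 fixedface -0.0295 swingface 0.0210 Fclamp x 0.6 y 0.2 z 0.1 w 0.050428640528268676 t 16.025
```

View pics/w13.png

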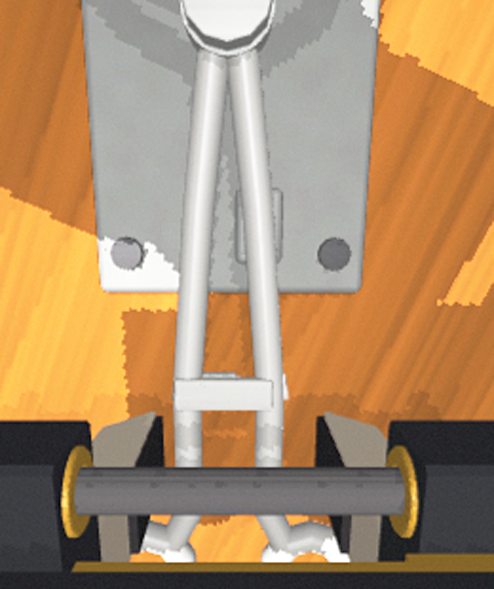

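View pics/t13.png

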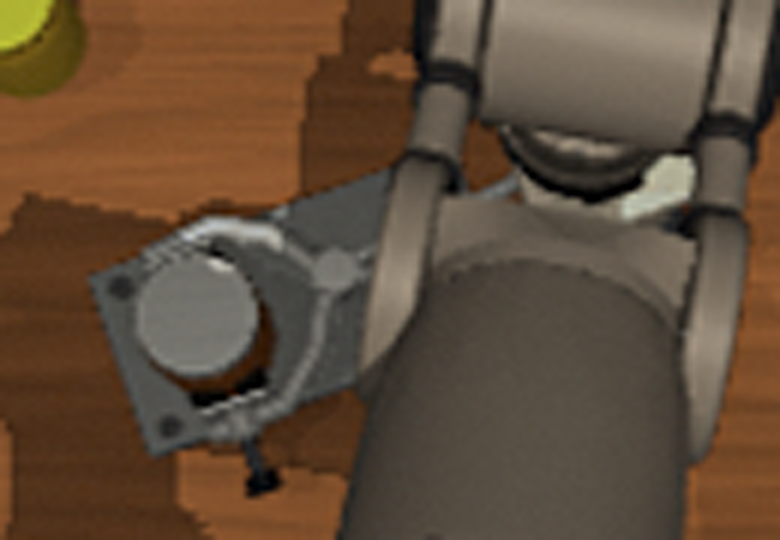

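Request:
move_arm(increments=[[0,0,0,0],[-0.08,0,0,0],[-0.2,0,0,0],[-0.3,0,0,0],[-0.34,0,0,0]], gripper=0.3)

```text
time: 16.75
tool_pos: [0.6074, -0.0207, 0.167]
tool_rot: [1.027, 1.567, -0.163]
contact_force: [-0.1, -0.3, -0.1]
opening: 0.064
```

Request:
move_arm(increments=[[0,0,0.08,0],[0,0,0.08,0],[0,0,0.08,0]], gripper=0)

```text
time: 17.12
tool_pos: [0.6175, -0.0499, 0.1631]
tool_rot: [-2.255, 1.568, 2.838]
contact_force: [-0.4, 0.3, 0.2]
opening: 0.0891
```

```bash
python3 -c "
from h import *
T=lambda X,Y:(170+(X+.5)/6-.5,145+(Y+.5)/6-.5)
print(ray('top',*T(196,315),.11))
st();print(robot.observe()['tool_pos'],robot.observe()['qpos'])
im=robot.read_camera('top');cv2.imwrite('pics/t14.png',cv2.resize(im[145:235,170:300,::-1],None,fx=6,fy=6,interpolation=cv2.INTER_CUBIC))
im=robot.read_camera('wrist');cv2.imwrite('pics/w14.png',im[:,:,::-1])
im=robot.read_camera('scene');cv2.imwrite('pics/s14.png',cv2.resize(im[175:275,205:355,::-1],None,fx=5,fy=5,interpolation=cv2.INTER_CUBIC))
"
```

```text
[0.52758468 0.15549835 0.11      ]
clamp x -0.1554 y -0.0035 fixedface -0.0481 swingface 0.0410 Fclamp x 0.4 y 0.2 z 0.2 w 0.08909165973059915 t 17.125
[ 0.6175228  -0.04990517  0.16313878] [-2.04407758e-01  5.50942564e-01  1.30863789e+00  2.55884599e-04
  1.28447238e+00 -5.84784148e-01]
```

View pics/t14.png

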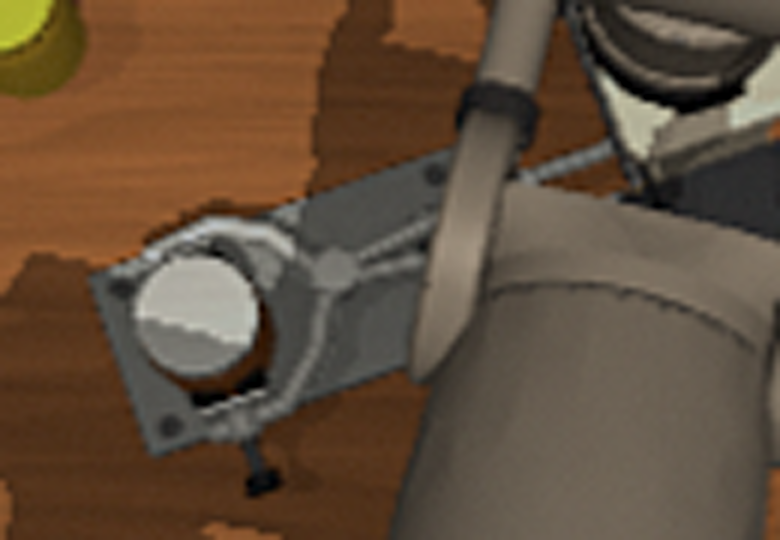

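View pics/w14.png

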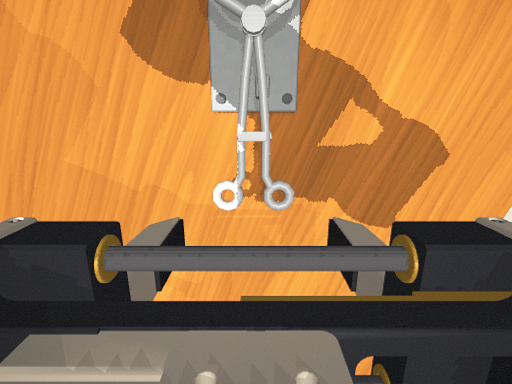

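View pics/s14.png

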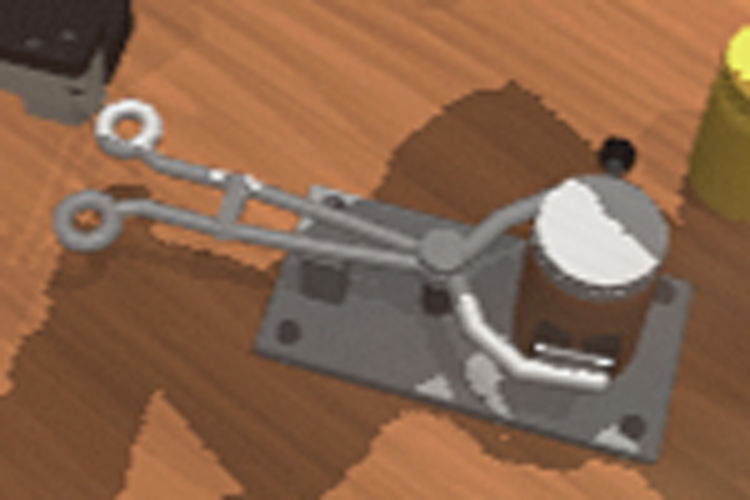

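```bash
python3 -c "
from h import *
T=lambda X,Y:(170+(X+.5)/6-.5,145+(Y+.5)/6-.5)
S=lambda X,Y:(205+(X+.5)/5-.5,175+(Y+.5)/5-.5)
a=ray('top',*T(197,316),.11);b=ray('scene',*S(602,232),.11);print(a,b)
r=ray('scene',*S(128,128),.055);q=r[:2]-P0;c,s=np.cos(TH),np.sin(TH);print('sring',r,q@[c,s],q@[-s,c],'leg',np.radians(22.3)-np.arctan2(q@[-s,c],-(q@[c,s])))
print('y1',ray('top',169,145,.11),'y2',ray('top',196,246,.11))
l=(a+b)/2
plan([l[0],l[1],.16],21.7)
"
```

```text
[0.52712251 0.15500982 0.11      ] [0.52929508 0.15717209 0.11      ]
sring [ 0.59497039 -0.07265344  0.055     ] -0.16821321392943436 0.025858415716905312 leg 0.2366783822223949
y1 [0.67564967 0.25669296 0.11      ] y2 [0.39011673 0.16721132 0.11      ]
tool x [-0.001  0.    -1.   ] y [ 0.928  0.372 -0.001] z [ 0.372 -0.928 -0.001] yang 21.85
shift units [ 0.0101 -0.0167 -0.5605]
world ccw turn needed -0.14570043995595938 twist units 0.0024283406659326564
```

Request:
move_arm(increments=[[0,-0.004,-0.14,0],[0,-0.008,-0.28,0],[0,-0.012,-0.42,0],[0,-0.016,-0.52,0],[0,-0.016,-0.56,0]])

```text
time: 17.9
tool_pos: [0.5278, 0.1576, 0.1645]
tool_rot: [-2.435, 1.571, 2.661]
contact_force: [1.1, -1.0, -0.1]
opening: 0.0918
```

Request:
move_arm(increments=[[0,0,0,0],[0,0,0,0],[0,0,0,0]])

```text
time: 18.27
tool_pos: [0.5297, 0.1541, 0.1643]
tool_rot: [-0.365, 1.57, -1.556]
contact_force: [0.1, -0.1, 0.2]
opening: 0.0915
```

```bash
python3 -c "
from h import *
plan([.5282,.156,.084],21.7);print(robot.observe()['qpos'])
im=robot.read_camera('wrist');cv2.imwrite('pics/w15.png',im[:,:,::-1])
"
```

```text
tool x [ 0. -0. -1.] y [ 0.929  0.37  -0.   ] z [ 0.37  -0.929  0.   ] yang 21.71
shift units [ 0.2006 -0.0016 -0.0058]
world ccw turn needed -0.010863827742724652 twist units 0.00018106379571207752
[ 1.44380687e-01  4.26660197e-01  1.51549429e+00 -3.36960470e-04
  1.19947925e+00 -2.34423116e-01]
```

View pics/w15.png

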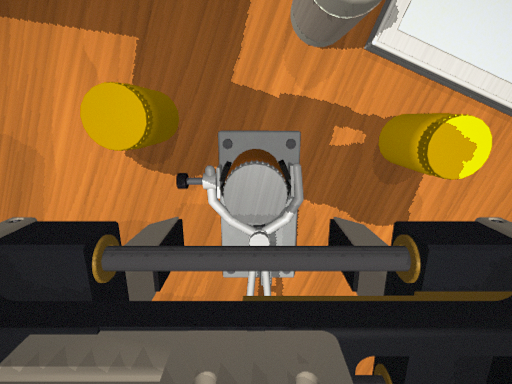

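```bash
python3 -c "
from h import *
im=cv2.imread('pics/w15.png');cv2.imwrite('pics/w15z.png',cv2.resize(im[120:240,190:330],None,fx=5,fy=5,interpolation=cv2.INTER_CUBIC))
print(wray(256.5,194,.11))
"
```

```text
[0.52938441 0.15804852 0.11      ]
```

View pics/w15z.png

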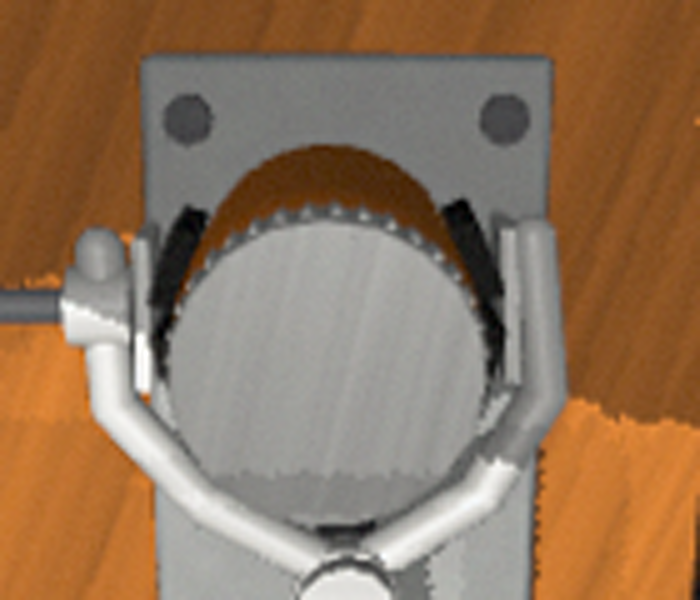

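Request:
move_arm(increments=[[0.06,0,-0.008,0],[0.12,0,-0.008,0],[0.17,0,-0.008,0],[0.2,0,-0.008,0],[0.2,0,-0.008,0]])

```text
time: 18.95
tool_pos: [0.5277, 0.1579, 0.0838]
tool_rot: [-1.722, 1.569, -2.913]
contact_force: [0.3, -0.1, 0.1]
opening: 0.0919
```

Request:
move_arm(increments=[[0,0,0,0],[0,0,0,0],[0,0,0,0],[0,0,0,0]], gripper=0.36, squeeze=5)

```text
time: 19.45
tool_pos: [0.528, 0.1583, 0.0847]
tool_rot: [1.112, 1.57, -0.078]
contact_force: [-0.4, -1.0, 0.4]
opening: 0.0599
```

```bash
python3 -c "
from h import *
st();o=robot.observe();print(o['torque'],o['tool_pos'])
"
```

```text
clamp x 0.0712 y 0.0027 fixedface -0.0273 swingface 0.0326 Fclamp x -0.8 y 0.7 z 0.4 w 0.05988787378594077 t 19.45
[ 0.00620407 -0.09716685  0.00100332] [0.52800578 0.1583263  0.08465033]
```

Request:
move_arm(increments=[[0,0,0,0],[0,0,0,0],[0,0,0,0]], gripper=0.45, squeeze=8)

```text
time: 19.82
tool_pos: [0.5274, 0.1581, 0.0845]
tool_rot: [-1.528, 1.57, -2.719]
contact_force: [-3.9, -2.3, 4.3]
opening: 0.0572
```

```bash
python3 -c "
from h import *
st();o=robot.observe();print(o['torque'],o['tool_pos'])
"
```

```text
clamp x 0.0712 y 0.0033 fixedface -0.0253 swingface 0.0319 Fclamp x -0.6 y 4.5 z 4.3 w 0.057246835175029646 t 19.825
[-0.38355661  0.65418087  0.05204567] [0.52742434 0.1581116  0.08446986]
```

Request:
move_arm(increments=[[0,-0.002,0,0],[0,-0.002,0,0],[0,-0.002,0,0]])

```text
time: 20.2
tool_pos: [0.5274, 0.1581, 0.0845]
tool_rot: [1.294, 1.57, 0.104]
contact_force: [-3.0, -1.0, 3.6]
opening: 0.0571
```

```bash
python3 -c "
from h import *
st();o=robot.observe();print(o['torque'],o['tool_pos'])
"
```

```text
clamp x 0.0712 y 0.0033 fixedface -0.0252 swingface 0.0319 Fclamp x 0.2 y 3.2 z 3.6 w 0.05712909881783091 t 20.2
[-0.09135834  0.30082057  0.00606743] [0.52739274 0.15808734 0.08449734]
```

Request:
move_arm(increments=[[-0.001,-0.003,0,0],[-0.001,-0.003,0,0],[-0.001,-0.003,0,0]], gripper=0.6, squeeze=25)

```text
time: 20.58
tool_pos: [0.5271, 0.1579, 0.0848]
tool_rot: [1.457, 1.569, 0.267]
contact_force: [4.4, 1.4, -3.8]
opening: 0.0569
```

```bash
python3 -c "
from h import *
st();o=robot.observe();print(o['torque'],o['tool_pos'])
"
```

```text
clamp x 0.0711 y 0.0037 fixedface -0.0247 swingface 0.0322 Fclamp x -0.3 y -4.6 z -3.8 w 0.0568797077787923 t 20.575
[ 0.45909324 -1.10752293  0.05878466] [0.52705728 0.15786485 0.08478828]
```

Request:
move_arm(increments=[[0.001,0.0015,0,0],[0.001,0.0015,0,-0.05],[0.001,0.0015,0,-0.1],[0.001,0.0015,0,-0.2],[0.001,0.0015,0,-0.3]], squeeze=35)

```text
time: 21.2
tool_pos: [0.5267, 0.1574, 0.0846]
tool_rot: [-0.36, 1.57, -1.233]
contact_force: [1.7, -1.0, 0.7]
opening: 0.0564
```

```bash
python3 -c "
from h import *
st();o=robot.observe();print(o['torque'],o['tool_pos']);plan([.528,.157,.084],21.7)
im=robot.read_camera('wrist');cv2.imwrite('pics/w16.png',im[:,:,::-1])
"
```

```text
clamp x 0.0708 y 0.0042 fixedface -0.0240 swingface 0.0324 Fclamp x -1.5 y -1.2 z 0.7 w 0.05642579033697141 t 21.2
[-0.1679117  -0.57438037 -0.37970177] [0.52672966 0.15738536 0.08458825]
tool x [ 0. -0. -1.] y [ 0.766  0.642 -0.   ] z [ 0.642 -0.766  0.   ] yang 39.96
shift units [0.0015 0.0018 0.0028]
world ccw turn needed -18.26011674859447 twist units 0.30433527914324116
```

View pics/w16.png

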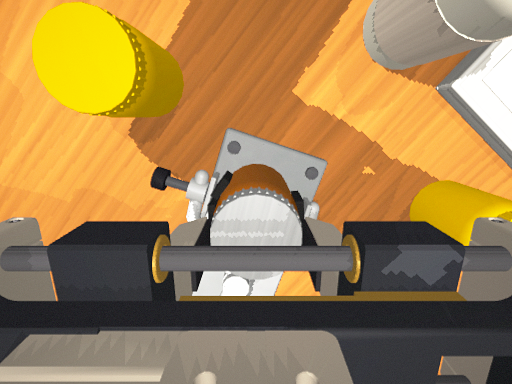

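Request:
move_arm(increments=[[0,0,0,-0.12],[0,0,0,-0.24],[0,0,0,-0.36],[0,0,0,-0.48],[0,0,0,-0.58]])

```text
time: 21.88
tool_pos: [0.5261, 0.1565, 0.0845]
tool_rot: [-1.875, 1.568, -2.142]
contact_force: [0.2, -5.0, 3.1]
opening: 0.0562
```

```bash
python3 -c "
from h import *
st();o=robot.observe();print(o['torque'],o['tool_pos']);plan([.528,.157,.084],21.7)
"
```

```text
clamp x 0.0702 y 0.0051 fixedface -0.0230 swingface 0.0332 Fclamp x -4.7 y 1.7 z 3.1 w 0.056212730951577444 t 21.875
[-0.84148899 -0.20102943 -0.37712452] [0.52609588 0.15649908 0.08453884]
tool x [-0.001 -0.002 -1.   ] y [ 0.264  0.965 -0.002] z [ 0.965 -0.264 -0.001] yang 74.69
shift units [0.0013 0.0025 0.0043]
world ccw turn needed -52.99218223725295 twist units 0.8832030372875491
```

Request:
move_arm(increments=[[0,0,0,-0.05],[0,0,0,-0.09],[0,0,0,-0.09],[0,0,0,-0.09]])

```text
time: 22.38
tool_pos: [0.5261, 0.1563, 0.0845]
tool_rot: [-1.893, 1.568, -2.069]
contact_force: [0.8, -5.8, 2.0]
opening: 0.0567
```

```bash
python3 -c "
from h import *
st();o=robot.observe();print(o['torque'],o['tool_pos']);plan([.528,.157,.084],21.7)
im=robot.read_camera('wrist');cv2.imwrite('pics/w17.png',im[:,:,::-1])
"
```

```text
clamp x 0.0700 y 0.0052 fixedface -0.0232 swingface 0.0335 Fclamp x -5.7 y 1.4 z 2.0 w 0.056700547089796376 t 22.375
[-0.86198354 -0.24531556 -0.09728282] [0.52609648 0.15632754 0.08454016]
tool x [-0.001 -0.002 -1.   ] y [ 0.175  0.985 -0.003] z [ 0.985 -0.175 -0.001] yang 79.91
shift units [0.0013 0.0025 0.0044]
world ccw turn needed -58.21378202660125 twist units 0.9702297004433542
```

View pics/w17.png

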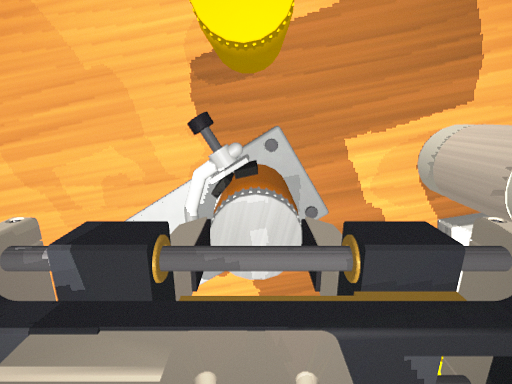

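Request:
move_arm(increments=[[0,0,0,0],[0,0,0,0],[0,0,0,0],[0,0,0,0]], gripper=0)

```text
time: 22.92
tool_pos: [0.5264, 0.1579, 0.0843]
tool_rot: [-2.754, 1.57, -2.928]
contact_force: [0.4, -0.6, -0.5]
opening: 0.09
```

Request:
move_arm(increments=[[-0.05,0,0,0],[-0.1,0,0,0],[-0.15,0,0,0],[-0.2,0,0,0],[-0.22,0,0,0]])

```text
time: 23.55
tool_pos: [0.527, 0.1579, 0.1734]
tool_rot: [0.291, 1.569, 0.116]
contact_force: [-0.8, 0.8, 0.9]
opening: 0.0919
```

```bash
python3 -c "
from h import *
st();o=robot.observe();print(o['torque'],o['tool_pos'],o['qpos'])
im=robot.read_camera('wrist');cv2.imwrite('pics/w18.png',im[:,:,::-1])
im=robot.read_camera('scene');cv2.imwrite('pics/s18.png',cv2.resize(im[175:275,205:355,::-1],None,fx=5,fy=5,interpolation=cv2.INTER_CUBIC))
"
```

```text
clamp x 0.0712 y 0.0037 fixedface -0.0422 swingface 0.0497 Fclamp x 1.1 y 0.4 z 0.9 w 0.09186228191487447 t 23.55
[ 0.0654953  -0.14771397 -0.07344283] [0.52700489 0.1579382  0.17343473] [ 1.51891422e-01  4.14592618e-01  1.50783338e+00 -6.38676252e-05
  1.21747851e+00 -1.24462233e+00]
```

View pics/w18.png

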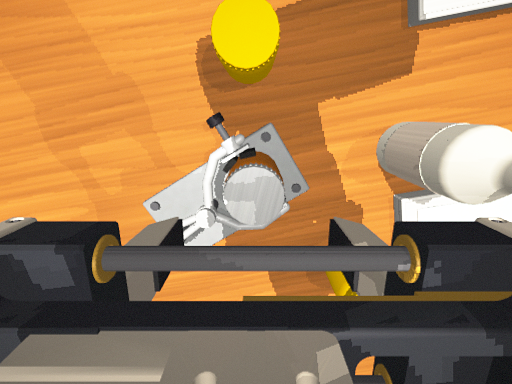

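View pics/s18.png

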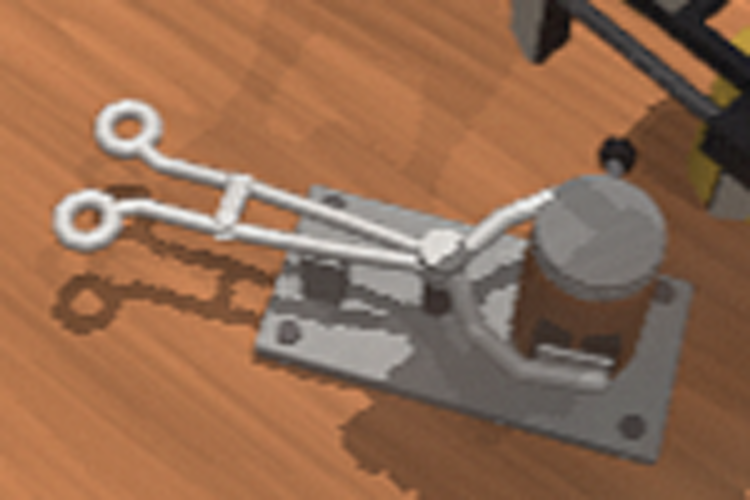

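```bash
python3 -c "
from h import *
im=robot.read_camera('top');cv2.imwrite('pics/t18.png',cv2.resize(im[145:235,170:300,::-1],None,fx=6,fy=6,interpolation=cv2.INTER_CUBIC))
"
```

```text
(no output)
```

View pics/t18.png

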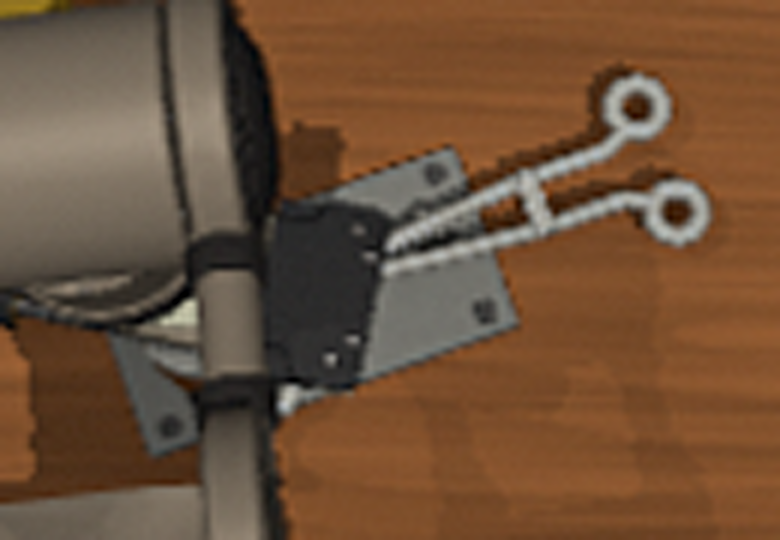

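```bash
python3 -c "
from h import *
T=lambda X,Y:(170+(X+.5)/6-.5,145+(Y+.5)/6-.5)
S=lambda X,Y:(205+(X+.5)/5-.5,175+(Y+.5)/5-.5)
c,s=np.cos(TH),np.sin(TH)
for r in (ray('top',*T(678,213),.055),ray('scene',*S(129,128),.055)):
  q=r[:2]-P0;print(r,q@[c,s],q@[-s,c])
plan([.594,-.0735,.15],111.7)
"
```

```text
[ 0.59217279 -0.07526054  0.055     ] -0.1696011472358835 0.029421730924474816
[ 0.59465605 -0.07226193  0.055     ] -0.16773321511768063 0.0260057242014381
tool x [-0. -0. -1.] y [ 0.174  0.985 -0.   ] z [ 0.985 -0.174 -0.   ] yang 80.01
shift units [ 0.0553 -0.5402  0.2665]
world ccw turn needed 31.691850427566777 twist units -0.5281975071261129
```

Request:
move_arm(increments=[[0,-0.12,0.06,-0.12],[0,-0.24,0.12,-0.24],[0,-0.36,0.18,-0.36],[0,-0.48,0.24,-0.48],[0.02,-0.54,0.266,-0.53]], gripper=1, squeeze=20)

```text
time: 24.32
tool_pos: [0.5942, -0.0762, 0.1634]
tool_rot: [-2.89, 1.57, -2.509]
contact_force: [0.3, 0.5, -0.2]
opening: 0.0464
```

Request:
move_arm(increments=[[0.05,0,0,0],[0.1,0,0,0],[0.12,0,0,0],[0.12,0,0,0]])

```text
time: 24.82
tool_pos: [0.5935, -0.0732, 0.1156]
tool_rot: [2.551, 1.569, 2.932]
contact_force: [0.3, 0.4, -0.1]
opening: 0.0067
```

```bash
python3 -c "
from h import *
st();plan([.5935,-.0737,.06],111.7)
im=robot.read_camera('wrist');cv2.imwrite('pics/w19.png',im[:,:,::-1])
im=robot.read_camera('scene');cv2.imwrite('pics/s19.png',cv2.resize(im[150:280,190:370,::-1],None,fx=4,fy=4,interpolation=cv2.INTER_CUBIC))
"
```

```text
clamp x -0.1682 y 0.0274 fixedface 0.0241 swingface 0.0308 Fclamp x 0.3 y -0.5 z -0.1 w 0.006717028421187674 t 24.825
tool x [-0.002  0.    -1.   ] y [-0.372  0.928  0.001] z [ 0.928  0.372 -0.001] yang 111.82
shift units [ 0.1389 -0.0013 -0.0002]
world ccw turn needed -0.12027976773292437 twist units 0.0020046627955487397
```

View pics/w19.png

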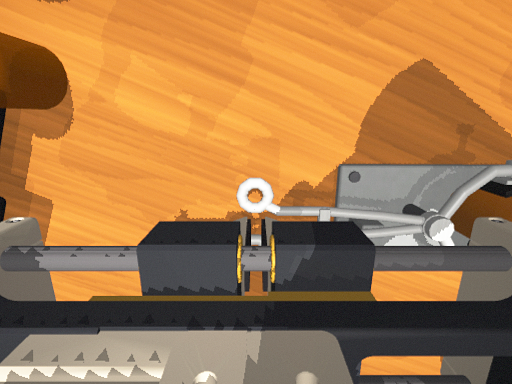

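View pics/s19.png

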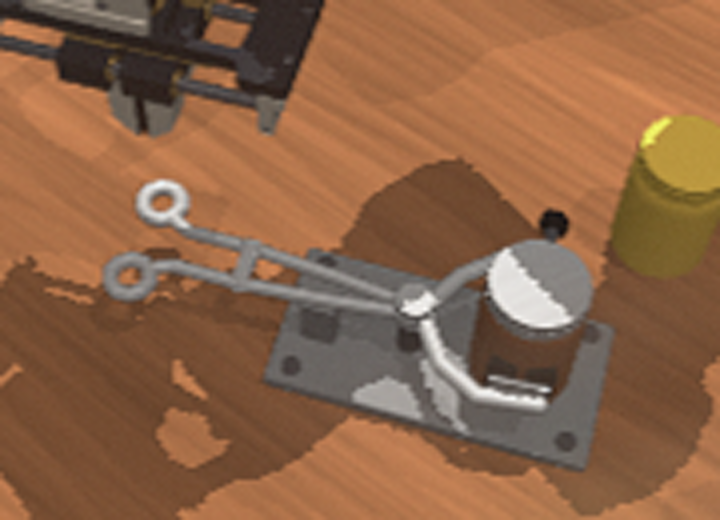

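```bash
python3 -c "
from h import *
r=wray(254.5,195.5,.055);c,s=np.cos(TH),np.sin(TH);q=r[:2]-P0;print(r,q@[c,s],q@[-s,c]);st()
"
```

```text
[ 0.59522701 -0.07438133  0.055     ] -0.16991353146393126 0.026258865736812322
clamp x -0.1686 y 0.0268 fixedface 0.0261 swingface 0.0274 Fclamp x 0.0 y 0.4 z 0.7 w 0.001308533079519853 t 24.925
```

Request:
move_arm(increments=[[0.06,0,0,0],[0.11,0,0,0],[0.135,0,0,0],[0.135,0,0,0],[0.135,0,0,0]])

```text
time: 25.55
tool_pos: [0.5946, -0.0735, 0.0634]
tool_rot: [-0.677, 1.569, -0.297]
contact_force: [-0.4, -0.0, -0.0]
opening: 0.0007
```

Request:
move_arm(increments=[[0.006,0,0,0],[0.012,0,0,0],[0.018,0,0,0],[0.018,0,0,0]])

```text
time: 26.05
tool_pos: [0.5938, -0.0734, 0.0549]
tool_rot: [2.725, 1.57, 3.106]
contact_force: [-0.8, 0.6, -0.4]
opening: 0.0003
```

```bash
python3 -c "
from h import *
st();print(robot.observe()['tool_pos'])
"
```

```text
clamp x -0.1685 y 0.0272 fixedface 0.0271 swingface 0.0274 Fclamp x 0.8 y 0.5 z -0.4 w 0.0003038170172247634 t 26.05
[ 0.59376724 -0.07338873  0.05493267]
```

Request:
move_arm(increments=[[0.005,0,0,0],[0.01,0,0,0],[0.01,0,0,0]])

```text
time: 26.42
tool_pos: [0.5938, -0.0734, 0.051]
tool_rot: [2.718, 1.57, 3.098]
contact_force: [-0.2, 0.2, 0.6]
opening: 0.0006
```

```bash
python3 -c "
from h import *
st();print(robot.observe()['tool_pos'])
im=robot.read_camera('wrist');cv2.imwrite('pics/w20.png',im[:,:,::-1])
im=robot.read_camera('scene');cv2.imwrite('pics/s20.png',cv2.resize(im[150:280,190:370,::-1],None,fx=4,fy=4,interpolation=cv2.INTER_CUBIC))
"
```

```text
clamp x -0.1685 y 0.0272 fixedface 0.0269 swingface 0.0275 Fclamp x 0.3 y 0.1 z 0.6 w 0.0005735124836255414 t 26.425
[ 0.59379884 -0.07339478  0.05097125]
```

View pics/s20.png

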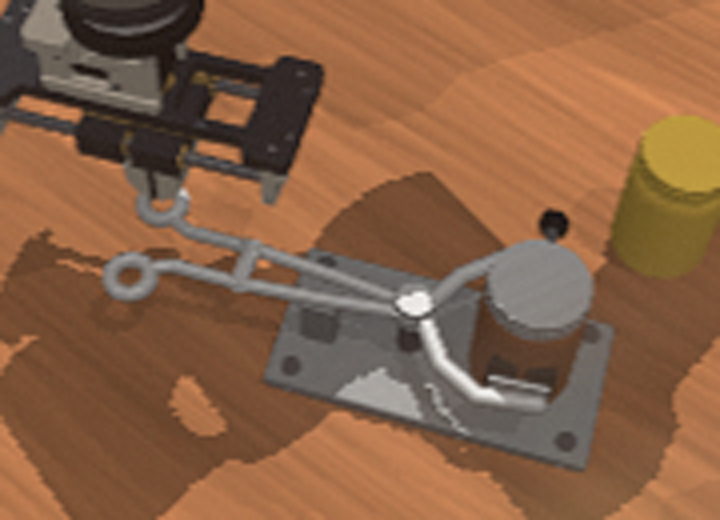

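View pics/w20.png

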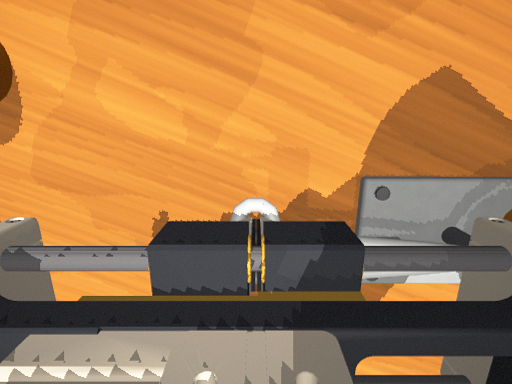

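Request:
move_arm(increments=[[0.005,0,0,0],[0.008,0,0,0],[0.008,0,0,0]])

```text
time: 26.9
tool_pos: [0.5938, -0.0734, 0.0479]
tool_rot: [2.802, 1.571, -3.101]
contact_force: [-0.5, 0.1, -0.2]
opening: 0.0009
```

```bash
python3 -c "
from h import *
st();print(robot.observe()['tool_pos'])
im=robot.read_camera('scene');cv2.imwrite('pics/s21.png',cv2.resize(im[170:240,205:275,::-1],None,fx=8,fy=8,interpolation=cv2.INTER_CUBIC))
im=robot.read_camera('top');cv2.imwrite('pics/t21.png',cv2.resize(im[145:235,220:320,::-1],None,fx=6,fy=6,interpolation=cv2.INTER_CUBIC))
"
```

```text
clamp x -0.1685 y 0.0272 fixedface 0.0268 swingface 0.0276 Fclamp x 0.3 y 0.4 z -0.2 w 0.000860559554367852 t 26.9
[ 0.59382892 -0.07340027  0.04786896]
```

View pics/s21.png

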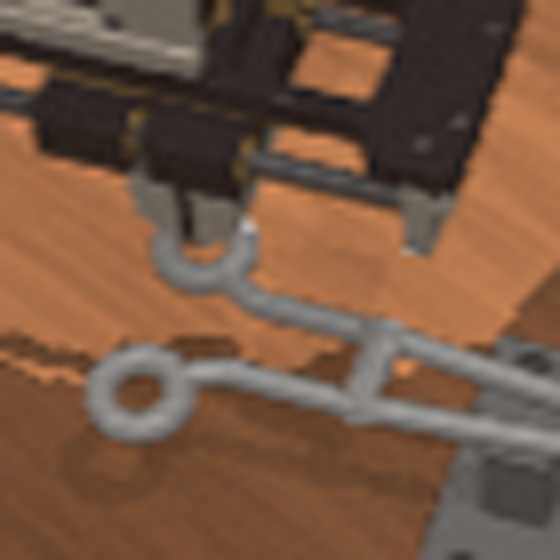

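View pics/t21.png

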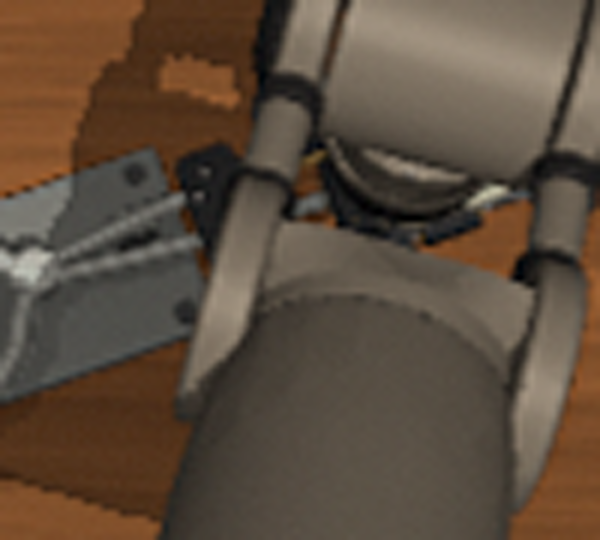

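```bash
python3 -c "
from h import *
c=robot.camera_params('scene')
def pr(X):
  q=c['R']@X+c['t'];u=c['fx']*q[0]/q[2]+c['cx'];v=c['fy']*q[1]/q[2]+c['cy'];return (u-205+.5)*8-.5,(v-170+.5)*8-.5
p,R=tool()
print('tcp',pr(p))
for z in(-.0095,.0095):
  for y in (-.019,-.01,0,.01,.019): print(y,z,np.round(pr(p+R@[0,y,z])))
f=clampframe(P0,TH)
print('ring',pr(f(-.169,.027,.055)))
for a in range(0,360,45): print(a,np.round(pr(f(-.169+.0125*np.cos(np.radians(a)),.027+.0125*np.sin(np.radians(a)),.057))))
"
```

```text
tcp (np.float64(207.37592017400198), np.float64(254.1249886924761))
-0.019 -0.0095 [162. 216.]
-0.01 -0.0095 [188. 223.]
0 -0.0095 [218. 230.]
0.01 -0.0095 [247. 238.]
0.019 -0.0095 [274. 245.]
-0.019 0.0095 [140. 263.]
-0.01 0.0095 [167. 270.]
0 0.0095 [197. 278.]
0.01 0.0095 [227. 286.]
0.019 0.0095 [254. 293.]
ring (np.float64(204.01495408251958), np.float64(241.6038812698523))
0 [241. 248.]
45 [240. 223.]
90 [217. 207.]
135 [187. 209.]
180 [166. 228.]
225 [167. 254.]
270 [189. 270.]
315 [220. 267.]
```

Request:
move_arm(increments=[[-0.02,0,0,0],[-0.045,0,0,0],[-0.045,0,0,0]])

```text
time: 27.38
tool_pos: [0.5948, -0.0736, 0.0675]
tool_rot: [-0.662, 1.568, -0.281]
contact_force: [0.1, -0.7, -0.8]
opening: 0.0002
```

Request:
move_arm(increments=[[0,0,0,0],[0,0,0,0],[0,0,0,0]], gripper=0.77)

```text
time: 27.75
tool_pos: [0.5938, -0.0734, 0.0657]
tool_rot: [2.659, 1.57, 3.04]
contact_force: [0.4, 0.2, 0.3]
opening: 0.0202
```

```bash
python3 -c "
from h import *
st();print(robot.observe()['tool_pos'])
im=robot.read_camera('scene');cv2.imwrite('pics/s22.png',cv2.resize(im[170:240,205:275,::-1],None,fx=8,fy=8,interpolation=cv2.INTER_CUBIC))
"
```

```text
clamp x -0.1685 y 0.0272 fixedface 0.0171 swingface 0.0374 Fclamp x 0.1 y -0.4 z 0.3 w 0.020227530415647302 t 27.75
[ 0.59377277 -0.07339024  0.06574052]
```

View pics/s22.png

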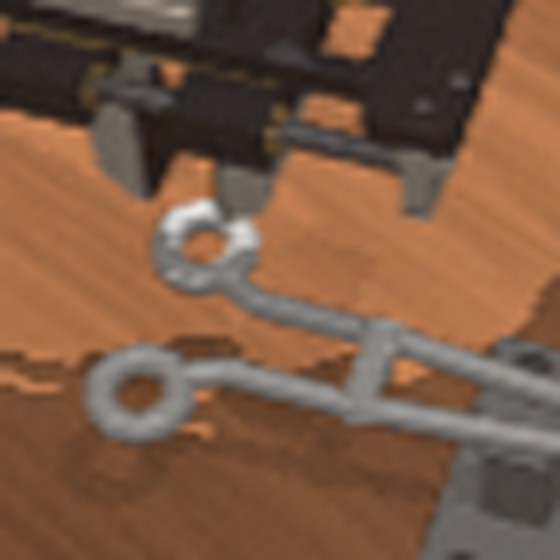

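Request:
move_arm(increments=[[0.01,0,0,0],[0.02,0,0,0],[0.03,0,0,0],[0.04,0,0,0]], gripper=1)

```text
time: 28.3
tool_pos: [0.5939, -0.0734, 0.0496]
tool_rot: [2.921, 1.571, -2.982]
contact_force: [0.5, -0.3, 0.5]
opening: 0.0004
```

Request:
move_arm(increments=[[0.005,0,0,0],[0.01,0,0,0],[0.01,0,0,0]])

```text
time: 28.68
tool_pos: [0.5939, -0.0734, 0.0459]
tool_rot: [2.967, 1.571, -2.935]
contact_force: [0.2, -0.4, -0.5]
opening: 0.0004
```

```bash
python3 -c "
from h import *
st();print(robot.observe()['tool_pos'],robot.observe()['torque'])
"
```

```text
clamp x -0.1685 y 0.0271 fixedface 0.0269 swingface 0.0273 Fclamp x -0.5 y -0.0 z -0.5 w 0.00039822510761776267 t 28.675
[ 0.59388154 -0.07340635  0.04591557] [ 0.10190077 -0.12544362 -0.00647976]
```

Request:
move_arm(increments=[[0.005,0,0,0],[0.01,0,0,0],[0.01,0,0,0]])

```text
time: 29.05
tool_pos: [0.5938, -0.0734, 0.0418]
tool_rot: [2.753, 1.57, 3.134]
contact_force: [0.6, -0.8, 0.4]
opening: 0.0006
```

```bash
python3 -c "
from h import *
st();print(robot.observe()['tool_pos'],robot.observe()['torque'])
im=robot.read_camera('scene');cv2.imwrite('pics/s23.png',cv2.resize(im[170:240,205:275,::-1],None,fx=8,fy=8,interpolation=cv2.INTER_CUBIC))
"
```

```text
clamp x -0.1685 y 0.0272 fixedface 0.0269 swingface 0.0275 Fclamp x -1.0 y -0.3 z 0.4 w 0.0006114139444518348 t 29.05
[ 0.59378682 -0.0733949   0.04182498] [ 0.14410693 -0.11976276  0.03896484]
```

View pics/s23.png

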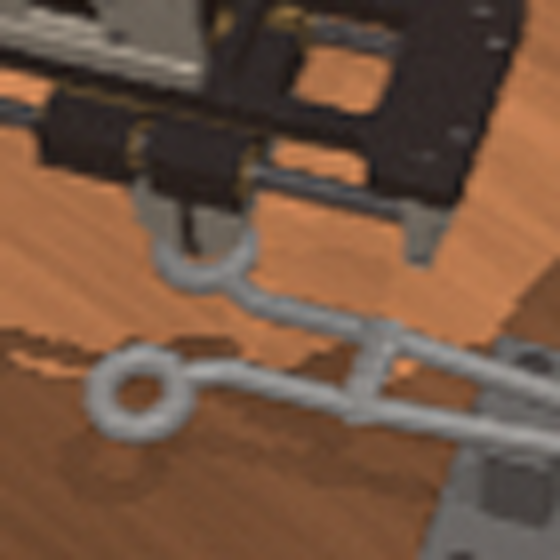

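Request:
move_arm(increments=[[-0.02,0,0,0],[-0.045,0,0,0],[-0.06,0,0,0],[-0.06,0,0,0]])

```text
time: 29.6
tool_pos: [0.5944, -0.0735, 0.0669]
tool_rot: [-0.672, 1.569, -0.292]
contact_force: [-0.1, 0.2, -0.7]
opening: 0.0006
```

Request:
move_arm(increments=[[0,0,0,0],[0,0,0,0],[0,0,0,0]], gripper=0.76)

```text
time: 29.98
tool_pos: [0.5938, -0.0734, 0.0657]
tool_rot: [2.701, 1.57, 3.081]
contact_force: [0.5, 0.2, -1.3]
opening: 0.0215
```

Request:
move_arm(increments=[[0.005,0,0,0],[0.01,0,0,0],[0.015,0,0,0],[0.02,0,0,0]])

```text
time: 30.48
tool_pos: [0.5939, -0.0734, 0.0578]
tool_rot: [-2.935, 1.571, -2.555]
contact_force: [-0.2, 0.2, -0.4]
opening: 0.0224
```

```bash
python3 -c "
from h import *
st();print(robot.observe()['tool_pos'],robot.observe()['torque'])
"
```

```text
clamp x -0.1685 y 0.0271 fixedface 0.0159 swingface 0.0384 Fclamp x 0.3 y 0.1 z -0.4 w 0.022449631200453006 t 30.475
[ 0.59388263 -0.07340749  0.05782723] [ 0.10785578 -0.12038028  0.05935235]
```

Request:
move_arm(increments=[[0.003,0,0,0],[0.006,0,0,0],[0.008,0,0,0],[0.008,0,0,0]])

```text
time: 30.98
tool_pos: [0.5939, -0.0734, 0.0548]
tool_rot: [-2.475, 1.571, -2.094]
contact_force: [0.2, 0.5, -0.2]
opening: 0.0218
```

```bash
python3 -c "
from h import *
st();print(robot.observe()['tool_pos'],robot.observe()['torque'])
"
```

```text
clamp x -0.1685 y 0.0271 fixedface 0.0162 swingface 0.0380 Fclamp x 0.4 y -0.3 z -0.2 w 0.02176978642288829 t 30.975
[ 0.59390874 -0.07342199  0.05477964] [ 0.09297093 -0.14638088  0.02767876]
```

Request:
move_arm(increments=[[0.003,0,0,0],[0.006,0,0,0],[0.009,0,0,0],[0.01,0,0,0]])

```text
time: 31.48
tool_pos: [0.5938, -0.0734, 0.0507]
tool_rot: [2.878, 1.571, -3.025]
contact_force: [-0.3, -0.9, -0.4]
opening: 0.0223
```

```bash
python3 -c "
from h import *
st();print(robot.observe()['tool_pos'],robot.observe()['torque'])
im=robot.read_camera('scene');cv2.imwrite('pics/s24.png',cv2.resize(im[170:240,205:275,::-1],None,fx=8,fy=8,interpolation=cv2.INTER_CUBIC))
im=robot.read_camera('wrist');cv2.imwrite('pics/w24.png',cv2.resize(im[150:320,170:340,::-1],None,fx=3.4,fy=3.4,interpolation=cv2.INTER_CUBIC))
"
```

```text
clamp x -0.1685 y 0.0272 fixedface 0.0160 swingface 0.0383 Fclamp x -0.7 y 0.6 z -0.4 w 0.022305843605919074 t 31.475
[ 0.59384033 -0.07339273  0.05067564] [ 0.14679814 -0.1447521  -0.01348956]
```

View pics/s24.png

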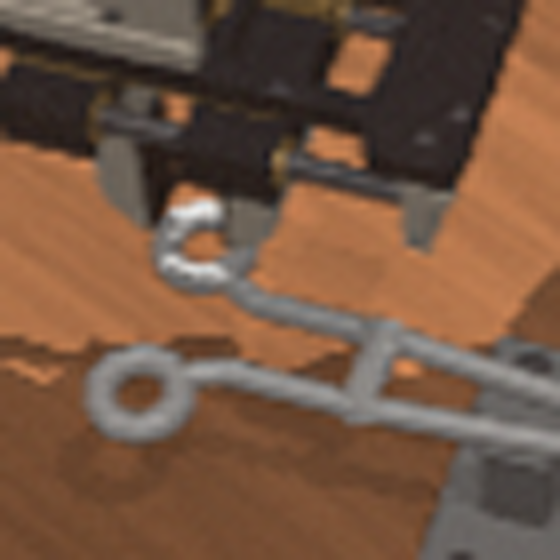

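View pics/w24.png

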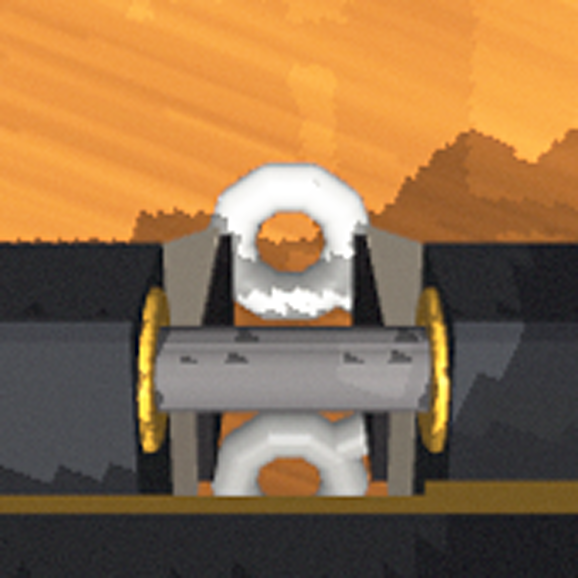

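Request:
move_arm(increments=[[0,0,0,0],[0,0,0,0],[0.01,0,0,0],[0.02,0,0,0]], gripper=1)

```text
time: 32.08
tool_pos: [0.5938, -0.0734, 0.0425]
tool_rot: [3.046, 1.571, -2.856]
contact_force: [0.3, -0.1, -0.9]
opening: 0.0003
```

Request:
move_arm(increments=[[0.005,0,0,0],[0.01,0,0,0],[0.01,0,0,0]])

```text
time: 32.45
tool_pos: [0.5938, -0.0734, 0.0386]
tool_rot: [2.753, 1.571, 3.134]
contact_force: [0.4, -0.8, 0.3]
opening: 0.0005
```

```bash
python3 -c "
from h import *
st();print(robot.observe()['tool_pos'],robot.observe()['torque'])
"
```

```text
clamp x -0.1685 y 0.0272 fixedface 0.0270 swingface 0.0274 Fclamp x -0.9 y -0.0 z 0.3 w 0.0004567623255460434 t 32.45
[ 0.5938425  -0.07339659  0.03863729] [ 0.09973226 -0.11504218 -0.03542178]
```

Request:
move_arm(increments=[[0.003,0,0,0],[0.006,0,0,0],[0.008,0,0,0],[0.008,0,0,0]])

```text
time: 32.95
tool_pos: [0.594, -0.0735, 0.0357]
tool_rot: [-0.929, 1.571, -0.548]
contact_force: [-0.6, 0.4, 1.0]
opening: 0.0003
```

```bash
python3 -c "
from h import *
st();print(robot.observe()['tool_pos'],robot.observe()['torque'])
"
```

```text
clamp x -0.1686 y 0.0270 fixedface 0.0269 swingface 0.0272 Fclamp x 0.6 y 0.5 z 1.0 w 0.00033005965098348246 t 32.95
[ 0.59401255 -0.07345324  0.03570671] [ 0.087917   -0.08582651  0.01198086]
```

Contact is starting (z ≈ 0.036), confirming the true fingertips end about 20 mm short of the TCP. Pressing on.

Request:
move_arm(increments=[[0.003,0,0,0],[0.006,0,0,0],[0.008,0,0,0],[0.008,0,0,0]])

```text
time: 33.45
tool_pos: [0.5943, -0.0735, 0.033]
tool_rot: [-0.736, 1.57, -0.355]
contact_force: [-0.3, 0.3, 5.4]
opening: 0.0004
```

```bash
python3 -c "
from h import *
st();print(robot.observe()['tool_pos'],robot.observe()['torque'])
"
```

```text
clamp x -0.1687 y 0.0268 fixedface 0.0266 swingface 0.0270 Fclamp x 0.4 y 0.2 z 5.4 w 0.0003823638015183473 t 33.45
[ 0.5942856  -0.07349361  0.03296252] [0.18622547 0.07009637 0.00529037]
```

Request:
move_arm(increments=[[0.003,0,0,0],[0.006,0,0,0],[0.008,0,0,0],[0.008,0,0,0]])

```text
time: 33.95
tool_pos: [0.5936, -0.0737, 0.0295]
tool_rot: [-2.652, 1.57, -2.271]
contact_force: [-2.2, -0.1, 6.1]
opening: 0.0004
```

```bash
python3 -c "
from h import *
st();print(robot.observe()['tool_pos'],robot.observe()['torque'])
im=robot.read_camera('wrist');cv2.imwrite('pics/w25.png',im[:,:,::-1])
"
```

```text
clamp x -0.1687 y 0.0275 fixedface 0.0273 swingface 0.0277 Fclamp x 0.7 y 2.1 z 6.1 w 0.00037898929140985186 t 33.95
[ 0.59363701 -0.07368826  0.02954567] [-0.0219707   0.32729721  0.04380231]
```

View pics/w25.png

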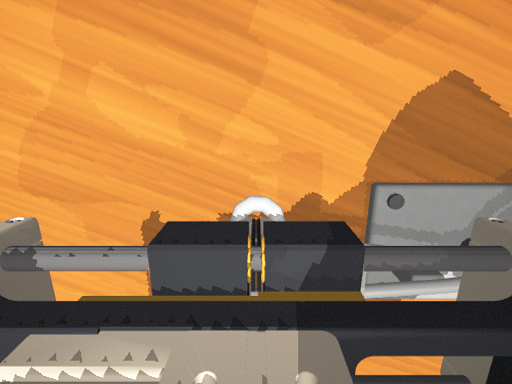

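Request:
move_arm(increments=[[0.001,0.003,-0.02,0],[0.001,0.007,-0.04,0],[0.001,0.011,-0.06,0],[0.001,0.016,-0.08,0],[0.001,0.022,-0.1,0]])

```text
time: 34.62
tool_pos: [0.5549, -0.0804, 0.0298]
tool_rot: [-0.601, 1.567, -0.22]
contact_force: [2.5, 1.0, 4.7]
opening: 0.0006
```

```bash
python3 -c "
from h import *
st();print(robot.observe()['tool_pos'],robot.observe()['torque'])
im=robot.read_camera('wrist');cv2.imwrite('pics/w26.png',im[:,:,::-1])
im=robot.read_camera('scene');cv2.imwrite('pics/s26.png',cv2.resize(im[150:280,190:370,::-1],None,fx=4,fy=4,interpolation=cv2.INTER_CUBIC))
"
```

```text
clamp x -0.1606 y 0.0660 fixedface 0.0657 swingface 0.0663 Fclamp x -0.0 y -2.7 z 4.7 w 0.0006028441747821676 t 34.625
[ 0.5548976  -0.0804206   0.02976763] [ 0.23446018 -0.65913426 -0.00260908]
```

View pics/s26.png

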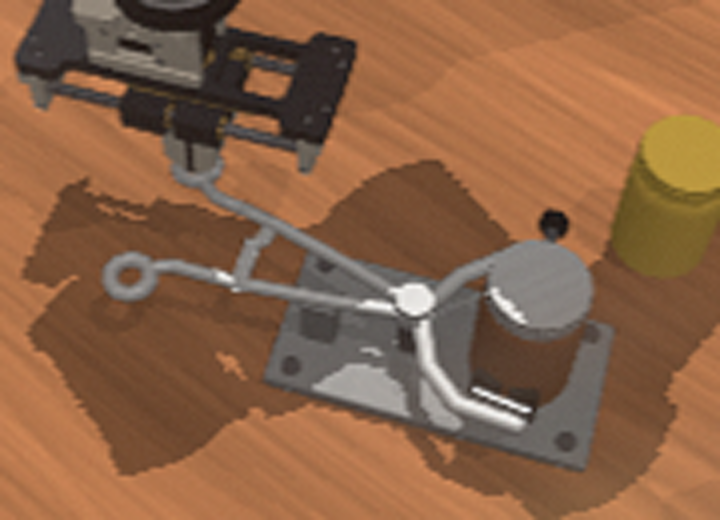

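View pics/w26.png

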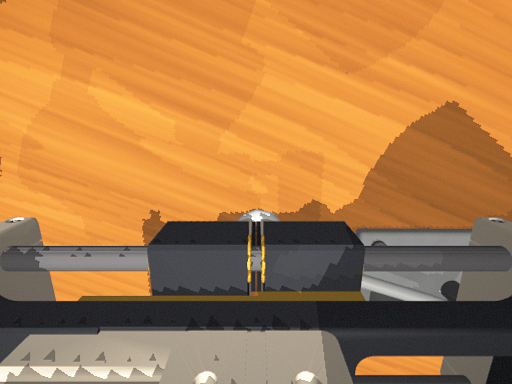

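Request:
move_arm(increments=[[-0.015,0,0,0],[-0.04,0,0,0],[-0.1,0,0,0],[-0.2,0,0,0],[-0.3,0,0,0]])

```text
time: 35.35
tool_pos: [0.5529, -0.0798, 0.1499]
tool_rot: [2.471, 1.569, 2.851]
contact_force: [0.2, -0.5, 0.8]
opening: 0.0002
```

Request:
move_arm(increments=[[0,-0.1,-0.1,0],[0,-0.2,-0.2,0],[0,-0.2,-0.2,0],[0,-0.2,-0.2,0],[0,-0.2,-0.2,0]])

```text
time: 35.98
tool_pos: [0.5093, -0.1829, 0.1488]
tool_rot: [1.789, 1.57, 2.171]
contact_force: [-0.4, 0.2, 0.4]
opening: 0.0001
```

```bash
python3 -c "
from h import *
st();print(robot.observe()['tool_pos'],robot.observe()['contact_force'])
im=robot.read_camera('top');cv2.imwrite('pics/t27.png',cv2.resize(im[145:235,170:300,::-1],None,fx=6,fy=6,interpolation=cv2.INTER_CUBIC))
cv2.imwrite('pics/t27f.png',im[:,:,::-1])
im=robot.read_camera('scene');cv2.imwrite('pics/s27.png',cv2.resize(im[175:275,205:355,::-1],None,fx=5,fy=5,interpolation=cv2.INTER_CUBIC))
"
```

```text
clamp x -0.2389 y 0.1462 fixedface 0.1461 swingface 0.1463 Fclamp x 0.4 y 0.3 z 0.4 w 0.00014457930618661858 t 35.975
[ 0.50928795 -0.18285523  0.14876339] [-0.38087032  0.22603385  0.41080637]
```

View pics/t27.png

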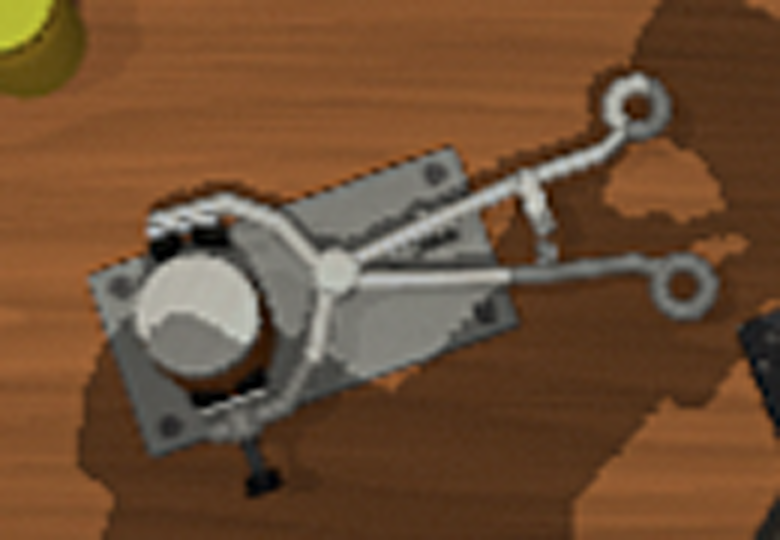

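View pics/s27.png

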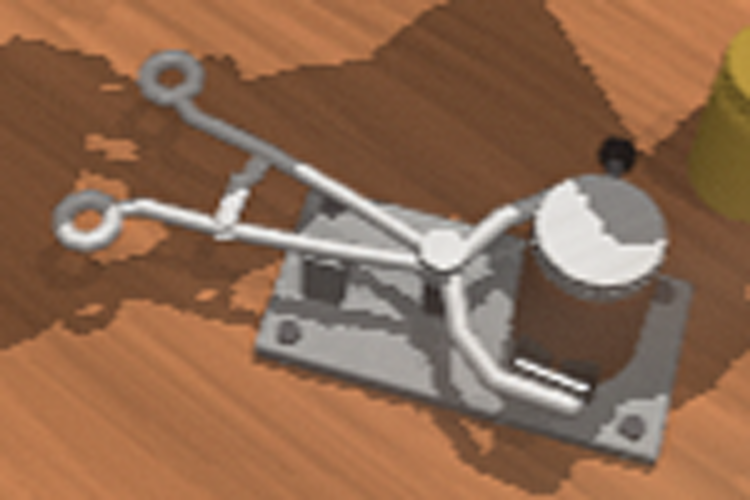

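View pics/t27f.png

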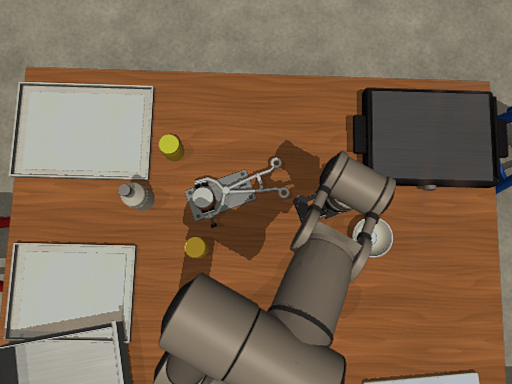

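```bash
python3 -c "
from h import *
print(robot.observe()['qvel'].round(4)); print(robot.hand_in())
"
```

```text
[-0.0029  0.0003 -0.0002 -0.0008 -0.0009 -0.0008]
the job is handed in; nothing more can be done
None
```

I did every stage of the task and handed it in at about 36 s, though lid turn and clamp force are inferred, not measured.

**What I did**
- **Squeezing:** The second squeeze on the shanks, stepped up to 22.5 N at about 124 mm from the pivot, locked the ratchet. With the hand off, the handle stayed at about 0.24 rad by camera. It had dropped back about one tooth.
- **Lid:** I turned the gripped lid about 58° (1.0 rad) anticlockwise. The resisting torque was about 0.38 N m, close to the expected 0.35 N m.
- **Release:** I pressed the swinging ring down about 6 mm, guided it about 40 mm outward, then lifted off.

**Last checks**
- The swinging ring is back at its starting position in the image, so the leg is at about 0 rad.
- The jaw is clear of the jar, and the jar stands upright, roughly 3–5 mm from its place.
- The arm is clear, with almost no contact force, and the top view shows no bystander visibly moved. The wrist hid the spare jar in that picture.

**What failed or disagreed**
- The first squeeze failed: the swinging handle slipped out under the fingertip, and the jar shifted about 5 mm before clamping.
- On the ring, the fingertips met it at a height that puts their real ends about 20 mm short of the stated TCP. That probably explains the slip and several presses on the ring that touched nothing.
- The lid's turn comes from the gripper's rotation, the torque and the lid's streaks turning with the gripper.
- The locked force on the jar was never measured; I estimate about 20 N.

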